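# Make up the hinge-screw kit tray

## Robot

A 6-joint arm with a two-finger parallel gripper is mounted at the origin on a cart in front of the work surface, level with it; the furniture and walls round the work are solid. World frame = base frame: x ahead of the robot, y to its left, z up, the work surface at z = 0. Lengths are in mm, angles in rad, forces in N, time in s.
With the tool pointing down it reaches from about 400 to 925 mm from the base axis. Payload 12.5 kg.
Tool frame: the origin (TCP) lies at the very end of the fingers, on their centre line; the grasp point (between the pads) lies 19 mm behind it; z points along the fingers, y is the direction in which the jaws open and shut (so a half turn about z gives the same grasp; the last joint's range is limited). The gripper opens to 95 mm and grips with 3 to 60 N. Pads are 20 mm wide; open, the fingers measure 119 mm over their backs; the gripper's body (75 mm by 180 mm) begins 59 mm behind the grasp point.
Start: joints at [-1.391, 0.491, 1.559, -0, 1.092, -0.106], TCP at [176.226, -599.662, 182.361] pointing down, gripper open.
Joint ranges: [-3.1, 3.1], [-0.84, 2.19], [0.05, 2.79], [-1.13, 4.28], [0.06, 2.93], [-2.69, 2.69]. Speed limits (rad/s): [2.22, 2.22, 2.79, 3.14, 3.14, 3.14].

## Interface

Orientations are given as [roll, pitch, yaw] about the fixed x, y, z axes, in that order (R = Rz(yaw) Ry(pitch) Rx(roll)).
In Python, from cell import env gives the robot as it stands. The module is installed in compiled form; this text tells all that it offers.
- The arm moves only by the tool arm_command, never from a script. Its argument "deltas" is a list that holds one entry, the list of rows, each a list of 5 numbers: the closure, from 0 (fully open) to 1 (shut), then the shift along the world's x, y, z as a fraction of full scale, then the turn about the world's z as a fraction of full scale. In form: [[[grip, dx, dy, dz, twist], ...]]. A call has 1 to 12 rows; each row shifts and turns the pose as measured when the row begins; what a row does not reach is not made up. Full scale, the value 1, is 100 mm for a shift and pi/4 rad for a turn. A row lasts 1/12 s, in which the tool goes at most 41.7 mm and 7.16 degrees, less where a joint would pass 70% of its speed; a pose out of reach is approached as far as the arm can. A call with a number of a shift or a turn outside -1 to 1 is refused whole. A call with a gripper value outside its range is refused whole. The fingers move at their own pace and stop on an object; the grip force is fixed at half the most. Time passes only in rows, so rows that do not move let the fingers close. It gives the time, the measured TCP pose, the force and the opening at its end, in the units of the state.
- env.state(): the state, without advancing time (a new reading comes with each control period).
- env.read_camera(name): name is "scene" or "top" or "wrist"; returns a dict with "frame" (384x512x3 uint8, red, green, blue), "fx", "fy", "cx", "cy" (pixels), "R" (3x3) and "t" (3): a world point X has camera coordinates R X + t; the wrist camera has in their place "tool_from_camera" (4x4, takes a point from camera to tool coordinates, whose origin is the TCP and whose axes are the flange's). Camera axes: x right, y down, z forward; pixel columns grow to the right and rows downward; lengths in mm; the calibration is good to about 2 mm. A picture is of the moment at which its call begins: read the wrist's pose just before it. There is no depth.
- env.job_done(): hands the job in, once; it reports no verdict.
The state is a dict: "t": time; "joints": joint angles; "qvel": joint speeds; "tau": joint torques, N m; "eef_pos": TCP position; "tcp_rot": TCP orientation; "ft_force": force on the tool from outside, world axes, zero at the start; "moment": the same for the moment, N m; "opening": opening from 0.0 (shut) to 1.0 (fully open).
Only numpy, scipy, OpenCV 4.12 (cv2) and the standard library are available. Lean on these libraries where they do the work, as an engineer would, in place of code of your own. Each camera call takes 0.05 s, during which the arm holds its last target.

## Task

Make up the kit for a loose spectacle hinge in the wooden tray: lay the slim precision screwdriver in the long channel (either way round), stand the thread-locker dropper bottle upright in the small well, and stand the jar of screws and the eye loupe in the two large wells, one in each, whichever way you like. Everything must sit down on the floor of its own recess. Leave the large screwdriver, the jar of nose pads and the cement bottle standing or lying where they are.

Things in the scene. Friction and masses are not known exactly. Their poses are not given: they have to be found in the camera images.
- kit_tray: Shallow light-wood tray that stands fast on the table, 152 mm (its x) by 202 mm (its y); floor 4 mm thick, long side walls 5 mm thick and 22 mm high, end walls lowered to 13 mm in the middle. Origin: centre of its underside, z up. It holds the two grey inserts side by side across x; which of them is on which side changes.
- channel_insert: Grey plastic insert fixed in the tray, 70 x 190 x 14 mm, with one straight channel for a slim tool along its y, open at the top: 30 mm wide, 162 mm long, 10 mm deep, its floor 4 mm above the insert's underside. For 92 mm in the middle the channel is widened to 64 mm as a finger scoop of the same depth. Origin: centre of the underside (the channel's centre in x and y; a cork strip lines the channel), which lies 4 mm above the table; y along the channel.
- well_insert: Grey plastic insert fixed in the tray, 70 x 190 x 14 mm, with three round wells in a row along its y, each 10 mm deep with its floor 4 mm above the insert's underside: a small well of 42 mm diameter centred at y = -60 mm, and two equal large wells of 54 mm diameter centred at y = 0 and y = +62 mm (all at x = 0), lined with cork. Origin: centre of the underside, 4 mm above the table.
- screwdriver_slim: Slim precision screwdriver with a thin shaft and a swivel cap at the handle's end, the shorter of the two screwdrivers: 146 mm long, 14 mm thick, green handle, 30 g, lying along its y. Origin: middle of its length, on its underside; y points to the handle end. The thick part of the handle, 10 to 14 mm wide and 14 mm high, is at y = +7 to +45 mm (grip at about +22 mm, across x). Belongs to the kit.
- jar_screws: Clear jar of golden hinge screws with a blue lid that stays on: the smaller jar, 38 mm diameter, 38 mm high, 50 g, standing upright. Origin: centre of its base, z up; grip the upper half. Belongs to the kit.
- loupe: Black eye loupe, a plain waisted cup with no lid, 38 mm diameter, 31 mm high, 20 g, standing on its wide rim. Origin: centre of its base, z up; grip the upper half. Belongs to the kit.
- dropper_bottle: Slim red dropper bottle of thread-locker with a pointed white nozzle: 26 mm diameter, 78 mm high, body straight to 59 mm, 18 g, standing upright. Origin: centre of its base, z up; grip the body. Belongs to the kit.
- screwdriver_large: Look-alike, not in the kit: larger screwdriver with a long plain ivory handle and no swivel cap, 170 mm long, 19 mm thick, lying along its y. Origin: middle of its length, on its underside; y points to the handle end.
- jar_pads: Look-alike, not in the kit: jar of pale nose pads with a white lid, the larger jar, 42 mm diameter, 44 mm high, standing upright. Origin: centre of its base.
- cement_bottle: Look-alike, not in the kit: squat brown bottle of frame cement with a broad black cap, 32 mm diameter, 62 mm high, standing upright. Origin: centre of its base.

How it is judged (in metres and radians):
At the end, for the whole second after the job is handed in: Slim screwdriver on the channel floor (11 mm across, 12 mm along, 4 mm in height, 0.2 rad); dropper bottle in the small well, screw jar and loupe one in each large well (11 mm in x and y, 3 mm in height, upright to 0.12 rad), all at rest; the three look-alikes within 30 mm of their start (x of screwdriver_slim in the frame of channel_insert between -0.011 and 0.011 m and y of screwdriver_slim in the frame of channel_insert between -0.012 and 0.012 m and z of screwdriver_slim in the frame of channel_insert between 0 and 0.008 m and angle between the y axis of screwdriver_slim and the y axis of channel_insert, either way round below 0.2 rad and x of dropper_bottle in the frame of well_insert between -0.011 and 0.011 m and y of dropper_bottle in the frame of well_insert between -0.071 and -0.049 m and z of dropper_bottle in the frame of well_insert between 0.001 and 0.007 m and angle between dropper_bottle's own z axis and vertical below 0.12 rad and (((x of jar_screws in the frame of well_insert between -0.011 and 0.011 m and y of jar_screws in the frame of well_insert between -0.011 and 0.011 m and z of jar_screws in the frame of well_insert between 0.001 and 0.007 m and angle between jar_screws's own z axis and vertical below 0.12 rad) and (x of loupe in the frame of well_insert between -0.011 and 0.011 m and y of loupe in the frame of well_insert between 0.051 and 0.073 m and z of loupe in the frame of well_insert between 0.001 and 0.007 m and angle between loupe's own z axis and vertical below 0.12 rad)) or ((x of jar_screws in the frame of well_insert between -0.011 and 0.011 m and y of jar_screws in the frame of well_insert between 0.051 and 0.073 m and z of jar_screws in the frame of well_insert between 0.001 and 0.007 m and angle between jar_screws's own z axis and vertical below 0.12 rad) and (x of loupe in the frame of well_insert between -0.011 and 0.011 m and y of loupe in the frame of well_insert between -0.011 and 0.011 m and z of loupe in the frame of well_insert between 0.001 and 0.007 m and angle between loupe's own z axis and vertical below 0.12 rad))) and linear speed of each of screwdriver_slim, jar_screws, loupe, dropper_bottle below 0.02 m/s and distance of each of screwdriver_large, jar_pads, cement_bottle from where it was at the start of the episode below 0.03 m); the robot touches nothing.
It fails at once if a look-alike (large screwdriver, jar of nose pads or cement bottle) is moved more than 30 mm (distance of any of screwdriver_large, jar_pads, cement_bottle from where it was at the start of the episode above 0.03 m).
It also fails if it takes over 96 s, if anything falls off the work surface, if the arm or the gripper's body presses on something with over 40 N, if the wrist force passes 120 N, or if a joint passes its speed limit or range.

## Working session

There is one attempt and no reset: what is moved stays moved. The work goes in short steps, Python scripts to look and compute and a tool call to move; the robot and the scene stay as the last step left them, time stands still between calls to the robot, and variables do not carry over. Pictures are saved under pics/ and viewed, and the job is handed in when it is done.

Besides the shell and the picture viewer there is one more tool, called after ">>>" as name([rows], argument=value, ...), one row to a line, values as JSON. arm_command: Moves the arm, as the interface text tells. Its arguments: {"type":"object","properties":{"deltas":{"type":"array","items":{"type":"array","items":{"type":"array","items":{"type":"number","minimum":-1,"maximum":1}}}}},"required":["deltas"]}

```bash
mkdir -p pics; python3 - <<'E'
from cell import env
import cv2
s=env.state();print({k:s[k] for k in('t','eef_pos','tcp_rot','opening')})
for n in('scene','top','wrist'):
    c=env.read_camera(n);cv2.imwrite(f'pics/{n}0.png',c['frame'][:,:,::-1])
    print(n,{k:v for k,v in c.items() if k!='frame'})
E
```

```text
{'t': 0.0, 'eef_pos': array([ 176.19560522, -599.35849908,  181.7655609 ]), 'tcp_rot': array([-3.14048623e+00, -1.06910380e-04,  2.85846681e-01]), 'opening': 0.9989244821513867}
scene {'fx': 456.79749664932973, 'fy': 456.79749664932973, 'cx': 262.04667660819695, 'cy': 192.103478791397, 'R': array([[-0.90322486, -0.4289628 ,  0.01325777],
       [-0.21704259,  0.42991902, -0.87639155],
       [ 0.3702396 , -0.79445614, -0.48141675]]), 't': array([375.85392648, 233.19664353, 661.59095778])}
top {'fx': 367.51892894819184, 'fy': 367.51892894819184, 'cx': 255.14354447297575, 'cy': 195.2666634768516, 'R': array([[-0.01708341, -0.99965118,  0.02014141],
       [-0.990825  ,  0.01422462, -0.13440046],
       [ 0.13406708, -0.02225263, -0.99072238]]), 't': array([-188.68785457,  490.49852994,  816.17041237])}
wrist {'fx': 267.28421918885596, 'fy': 267.28421918885596, 'cx': 257.0287936524896, 'cy': 186.85285970844788, 'tool_from_camera': array([[ 1.24409260e-03, -9.64861039e-01, -2.62757737e-01,
         7.54900892e+01],
       [ 9.99999161e-01,  1.29507605e-03, -2.08438034e-05,
        -2.69355401e-01],
       [ 3.60402626e-04, -2.62757491e-01,  9.64861840e-01,
        -2.01703820e+02],
       [ 0.00000000e+00,  0.00000000e+00,  0.00000000e+00,
         1.00000000e+00]])}
```

View pics/top0.png

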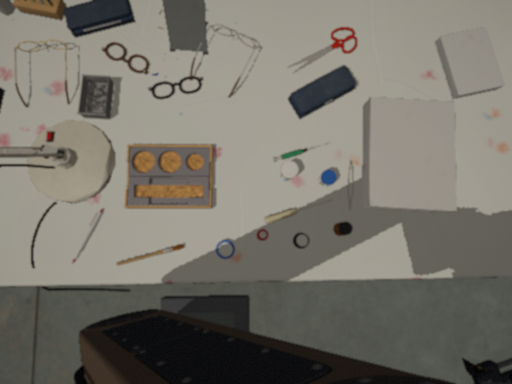

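View pics/scene0.png

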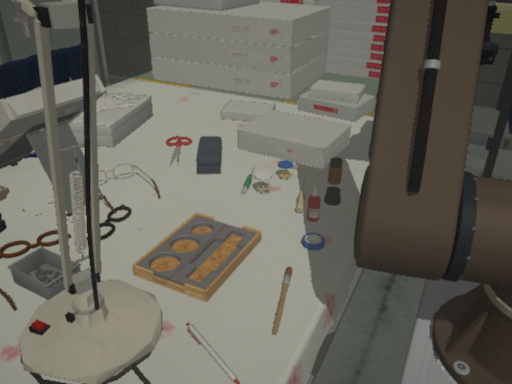

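View pics/wrist0.png

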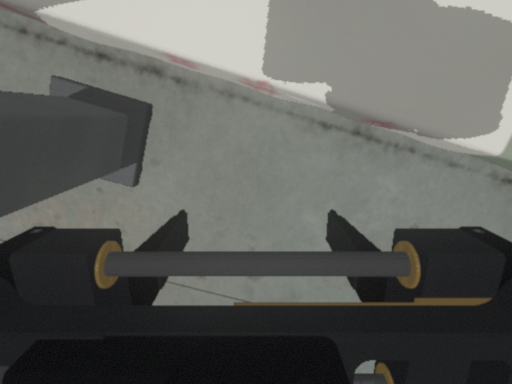

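```bash
python3 - <<'E'
import cv2
a=cv2.imread('pics/top0.png')
cv2.imwrite('pics/topz1.png',cv2.resize(a[125:265,200:380],None,fx=4.4,fy=4.2,interpolation=cv2.INTER_CUBIC))
cv2.imwrite('pics/topz2.png',cv2.resize(a[130:220,110:230],None,fx=6,fy=6,interpolation=cv2.INTER_CUBIC))
a=cv2.imread('pics/scene0.png')
cv2.imwrite('pics/scz1.png',cv2.resize(a[120:310,120:370],None,fx=3,fy=3,interpolation=cv2.INTER_CUBIC))
E
```

```text
(no output)
```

View pics/topz1.png

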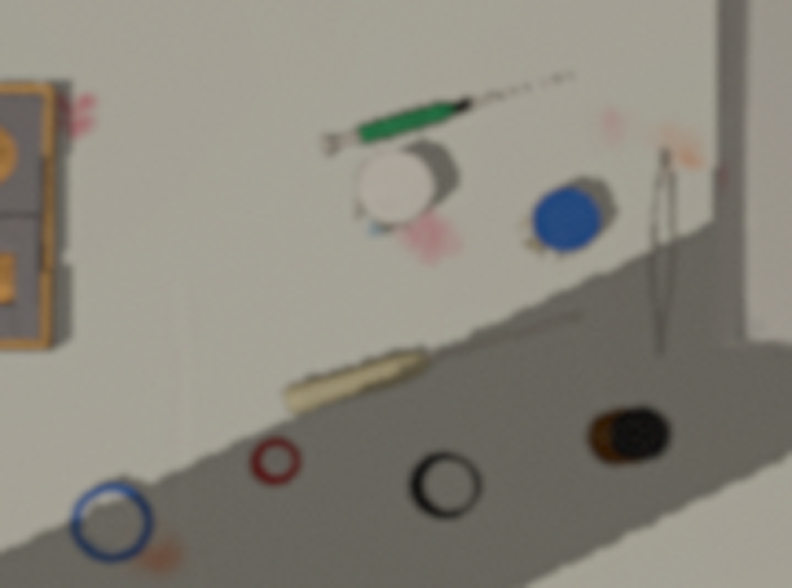

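View pics/topz2.png

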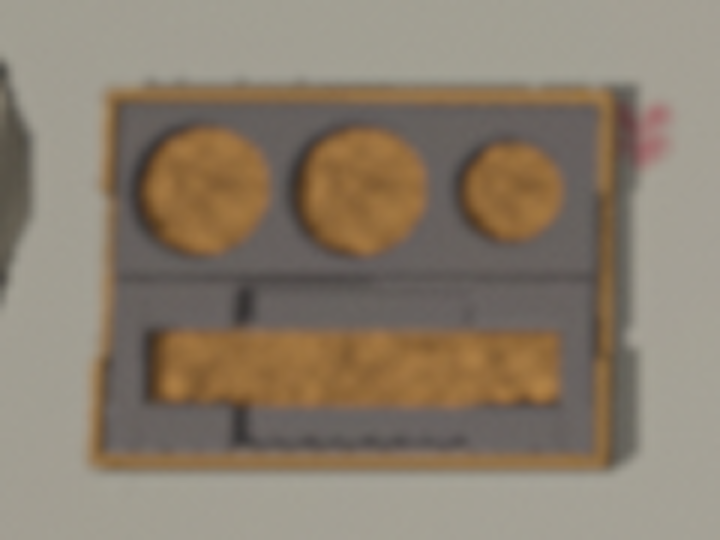

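View pics/scz1.png

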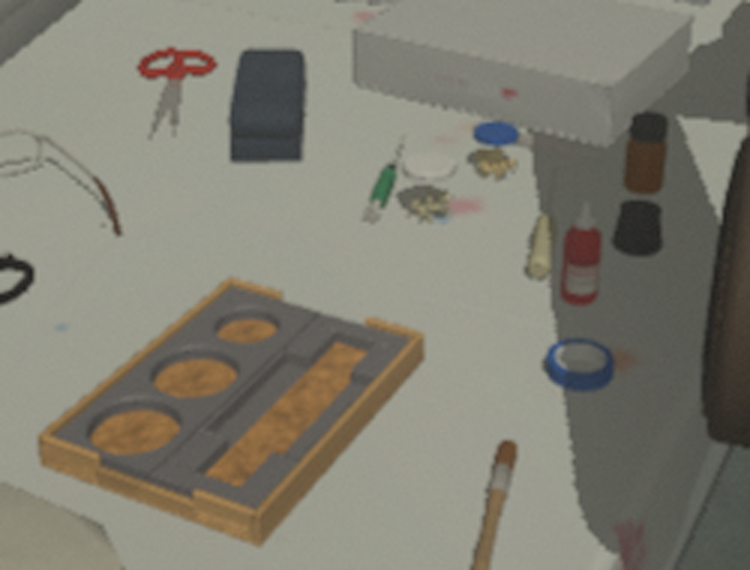

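```bash
cat > h.py <<'E'
import numpy as np, cv2
from cell import env
from scipy.spatial.transform import Rotation as Ro
def cam(n):
    s=env.state();c=env.read_camera(n)
    if n=='wrist':
        T=np.eye(4);T[:3,:3]=Ro.from_euler('xyz',s['tcp_rot']).as_matrix();T[:3,3]=s['eef_pos']
        M=np.linalg.inv(T@c['tool_from_camera']);c['R']=M[:3,:3];c['t']=M[:3,3]
    c['bgr']=c['frame'][:,:,::-1].copy();c['hsv']=cv2.cvtColor(c['bgr'],cv2.COLOR_BGR2HSV);return c
def ray(c,u,v,z):
    d=c['R'].T@np.array([(u-c['cx'])/c['fx'],(v-c['cy'])/c['fy'],1]);o=-c['R'].T@c['t']
    return o+d*(z-o[2])/d[2]
def proj(c,p):
    q=c['R']@np.array(p,float)+c['t'];return np.array([c['fx']*q[0]/q[2]+c['cx'],c['fy']*q[1]/q[2]+c['cy']])
def blobs(c,lo,hi,box=None,amin=15):
    m=cv2.inRange(c['hsv'],np.array(lo),np.array(hi))
    if box:
        k=np.zeros_like(m);k[box[1]:box[3],box[0]:box[2]]=255;m&=k
    n,l,s,ce=cv2.connectedComponentsWithStats(m)
    return [(s[i],ce[i],(l==i)) for i in range(1,n) if s[i][4]>=amin]
E
python3 - <<'E'
from h import *
c=cam('top')
def show(nm,lo,hi,box,z,amin=15):
    for s,ce,m in blobs(c,lo,hi,box,amin):
        ys,xs=np.nonzero(m);r=cv2.minAreaRect(np.stack([xs,ys],1).astype(np.float32))
        print(nm,s,ce.round(1),'->',ray(c,*ce,z).round(1),[ray(c,*p,z).round()[:2] for p in cv2.boxPoints(r)])
show('blue',(100,120,60),(130,255,255),(310,160,345,195),38)
show('green',(60,90,40),(90,255,255),(260,130,340,170),8)
show('cork',(8,100,110),(25,255,255),(130,148,210,203),8,100)
show('red',(170,80,40),(180,255,255),(250,225,275,245),59,8)
show('red2',(0,80,40),(8,255,255),(250,225,275,245),59,8)
show('white',(0,0,185),(180,60,255),(278,155,302,182),44)
show('black',(0,0,0),(180,255,45),(290,228,315,252),31)
show('black',(0,0,0),(180,255,45),(330,215,360,240),62)
show('ivory',(15,60,80),(40,150,255),(260,200,305,225),9)
show('wood',(8,80,60),(25,255,255),(120,138,220,212),22,30)
for n,p in dict(cementpx=(345,228),dropper=(262.5,234.8),loupe=(301,240.5)).items(): print(n,ray(c,*p,40).round())
E
```

```text
blue [322 170  14  14 154] [328.4 176.7] -> [ 528.2 -368.    38. ] [array([ 544., -354.]), array([ 544., -384.]), array([ 513., -383.]), array([ 514., -352.])]
green [282 150  21   8  71] [292.1 153.5] -> [ 592.5 -288.8    8. ] [array([ 590., -263.]), array([ 603., -312.]), array([ 595., -314.]), array([ 581., -265.])]
cork [134 151  21  22 337] [144.1 161.1] -> [577.8  68.7   8. ] [array([567., 101.]), array([611.,  80.]), array([589.,  38.]), array([545.,  58.])]
cork [161 151  20  22 340] [170.3 161.2] -> [576.9   6.1   8. ] [array([602.,  29.]), array([602., -17.]), array([550., -18.]), array([551.,  28.])]
cork [188 154  16  16 199] [195.3 161.3] -> [575.8 -54.    8. ] [array([577., -29.]), array([603., -54.]), array([576., -80.]), array([551., -55.])]
cork [136 185  67  13 829] [169.4 190.8] -> [504.8   7.1   8. ] [array([520.,  87.]), array([518., -70.]), array([489., -70.]), array([491.,  86.])]
red2 [257 229  11  12  65] [261.8 234.6] -> [ 396.1 -209.1   59. ] [array([ 409., -199.]), array([ 408., -221.]), array([ 384., -220.]), array([ 384., -198.])]
black [294 234   7  14 
[... 587 characters left out ...]
 array([463., -98.])]
wood [133 151  22  22 386] [143.5 161.3] -> [574.   66.1  22. ] [array([599.,  92.]), array([599.,  42.]), array([548.,  41.]), array([549.,  90.])]
wood [159 151  22  22 385] [169.7 161.4] -> [573.2   4.5  22. ] [array([599.,  30.]), array([598., -20.]), array([547., -20.]), array([548.,  29.])]
wood [187 154  17  16 228] [194.9 161.5] -> [572.2 -55.   22. ] [array([591., -36.]), array([590., -74.]), array([554., -74.]), array([554., -37.])]
wood [135 184  69  14 875] [169.  190.9] -> [502.5   5.   22. ] [array([520.,  85.]), array([518., -74.]), array([487., -74.]), array([489.,  84.])]
cementpx [ 408. -400.   40.]
dropper [ 396. -211.   40.]
loupe [ 382. -299.   40.]
```

>>> arm_command([
  [[0.5,0.3,0.24,0.1,0.15],[0.5,0.3,0.24,0.1,0.15],[0.5,0.3,0.24,0.1,0.15],[0.5,0.3,0.24,0,0.15],[0.5,0.3,0.24,0,0.15],[0.5,0.3,0.24,0,0.15],[0.5,0.3,0.24,0,0.15],[0.5,0.3,0.24,0,0.15],[0.5,0.3,0.24,0,0.15],[0.5,0.3,0.24,0,0.15],[0.5,0.3,0.24,0,0.15],[0.5,0.3,0.24,0,0.15]],
])

```text
t: 1.2
eef_pos: [543.6, -300.1, 211.5]
tcp_rot: [-3.139, 0.001, 1.752]
ft_force: [0.1, -0.9, 0.8]
opening: 0.497
```

```bash
python3 - <<'E'
from h import *
c=cam('top');w=cam('wrist');print(env.state()['eef_pos'],env.state()['tcp_rot'])
cv2.imwrite('pics/w1.png',w['bgr']);
E
```

```text
[ 545.64166756 -297.95224897  211.0974861 ] [-3.13982314e+00  4.55242708e-04  1.75545502e+00]
```

View pics/w1.png

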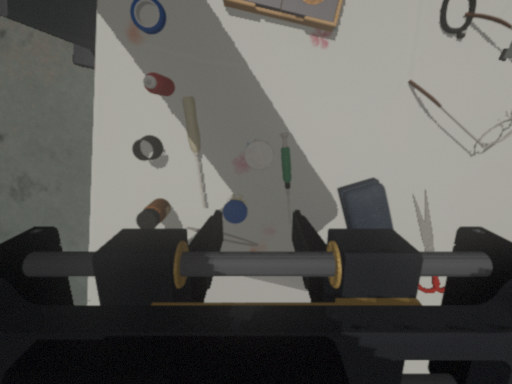

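```bash
python3 - <<'E'
from h import *
w=cam('wrist')
for nm,lo,hi,box,z in [('green',(60,70,30),(95,255,255),(270,135,300,195),8),('blue',(105,110,50),(130,255,255),(215,190,255,230),38),('red',(0,90,50),(10,255,255),(140,65,180,100),40),('red',(170,90,50),(180,255,255),(140,65,180,100),40)]:
    for s,ce,m in blobs(w,lo,hi,box,20):
        ys,xs=np.nonzero(m);print(nm,s,ce.round(1),ray(w,*ce,z).round(1))
        if nm=='green':
            l=cv2.fitLine(np.stack([xs,ys],1).astype(np.float32),cv2.DIST_L2,0,.01,.01).ravel();
            P=np.array([ray(w,x,y,8)[:2] for x,y in zip(xs,ys)]);C=P.mean(0);d=np.linalg.svd(P-C)[2][0];d*=np.sign(d[1]);pr=(P-C)@d
            print('dir',d,'yaw from y',np.arctan2(-d[0],d[1]),'ends',C+d*pr.min(),C+d*pr.max())
print('whitelid',ray(w,259,155,44).round(1))
cv2.imwrite('pics/w1z.png',cv2.resize(w['bgr'][60:240,120:320],None,fx=4,fy=3.3,interpolation=cv2.INTER_CUBIC))
E
```

```text
green [284 148   8  33 144] [287.7 165.5] [ 593.6 -290.9    8. ]
dir [-0.27819435  0.96052481] yaw from y 0.28191373880545606 ends [ 600.00891886 -313.11797746] [ 585.99982201 -264.74860902]
red [149  73  26  22 319] [163.6  84.7] [ 406.  -210.8   40. ]
whitelid [ 546.  -277.9   44. ]
```

View pics/w1z.png

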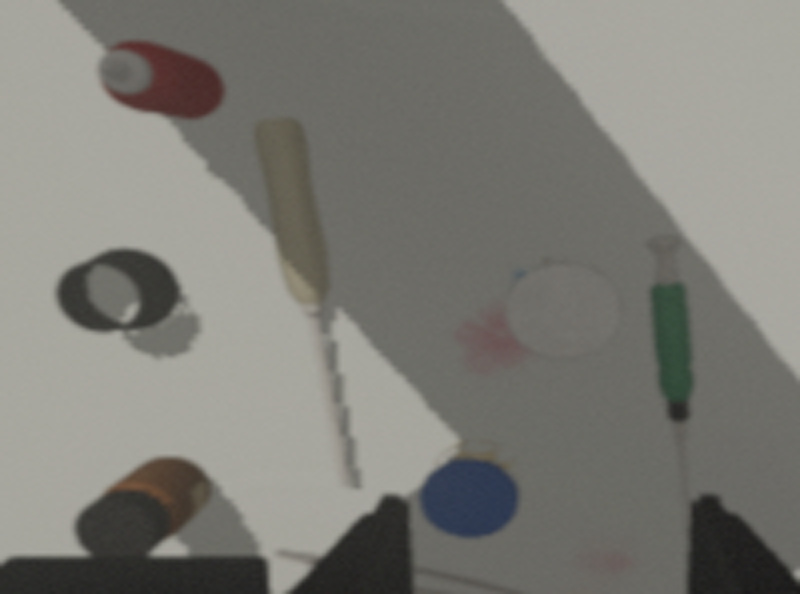

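```bash
python3 - <<'E'
from h import *
c=cam('top');w=cam('wrist')
a=ray(w,285.8,132.7,6)
t=ray(c,330.2,142.9,5);b=ray(c,273.9,159,6)
print(a,b,t,np.linalg.norm(a-t),np.linalg.norm(b-t))
d=np.array([-.272,.962]);o=np.array([586,-264.75])
print('cap beyond green', (a[:2]-o)@d,(b[:2]-o)@d,'tip',(t[:2]-o)@d)
end=o+d*((a[:2]+b[:2])/2-o)@d; print('origin',end-73*d,'grip',end-51*d)
p=np.array([546,-278.]);g=end-51*d;n=np.array([.962,.272]);print('perp dist pads',(g-p)@n,'along',(g-p)@d)
E
```

```text
[ 577.63909061 -246.35119214    6.        ] [ 579.6961198  -244.14917343    6.        ] [ 618.66819259 -383.64296975    5.        ] 143.29486874723122 144.83901984409886
cap beyond green 19.973820515657838 21.532650573012408 tip -123.26078528599797
origin [ 623.35950895 -317.47249105] grip [ 617.37550895 -296.30849105]
perp dist pads 63.68333003890187 along -37.02690682751833
```

>>> arm_command([
  [[0.65,0.24,0.02,-0.2,0.06],[0.65,0.24,0.02,-0.3,0.055],[0.65,0,0,-0.3,0],[0.65,0,0,-0.3,0],[0.65,0,0,-0.2,0],[0.65,0,0,0,0]],
])

```text
t: 1.95
eef_pos: [586.2, -306.0, 79.3]
tcp_rot: [3.141, 0.006, 1.821]
ft_force: [-0.2, 0.5, 0.4]
opening: 0.349
```

```bash
python3 - <<'E'
from h import *
w=cam('wrist');s=env.state();print(s['eef_pos'],s['tcp_rot'],s['opening'])
for sg,ce,m in blobs(w,(60,70,30),(95,255,255),None,40):
    ys,xs=np.nonzero(m)
    P=np.array([ray(w,x,y,8)[:2] for x,y in zip(xs,ys)]);C=P.mean(0);d=np.linalg.svd(P-C)[2][0];d*=np.sign(d[1]);pr=(P-C)@d
    print(sg,ce,C,'yaw',np.arctan2(-d[0],d[1]),'ends',C+d*pr.min(),C+d*pr.max(),'grip',C+d*(pr.max()-30))
cv2.imwrite('pics/w2.png',w['bgr'])
E
```

```text
[ 586.66374324 -306.57006802   81.2457293 ] [3.14007167 0.00727038 1.82133152] 0.35000529154117843
[261 146  12  52 530] [266.47358491 170.62075472] [ 593.16138033 -286.84791873] yaw 0.28926392854820593 ends [ 601.30756426 -314.21980526] [ 585.77392429 -262.02542388] grip [ 594.33132864 -290.7790468 ]
```

View pics/w2.png

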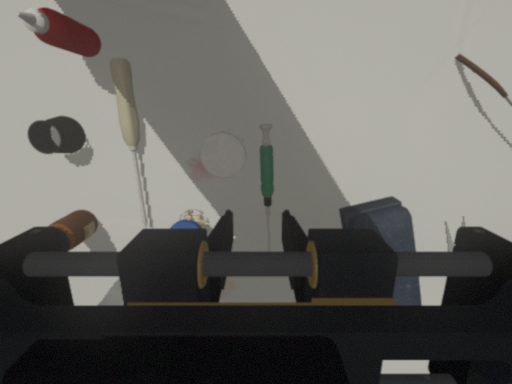

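>>> arm_command([
  [[0.65,0.08,0.14,-0.2,0.045],[0.65,0,0,-0.2,0],[0.65,0,0,0,0]],
])

```text
t: 2.25
eef_pos: [594.8, -296.8, 45.7]
tcp_rot: [3.136, 0.012, 1.851]
ft_force: [0.2, -0.1, -0.4]
opening: 0.346
```

>>> arm_command([
  [[0.65,0,0.05,-0.2,0.01],[0.65,0,0.02,-0.15,0],[0.65,0,0,0,0],[0.65,0,0,0,0]],
])

```text
t: 2.58
eef_pos: [596.4, -294.5, 18.9]
tcp_rot: [3.13, 0.019, 1.853]
ft_force: [0.7, 0.2, 0.6]
opening: 0.353
```

>>> arm_command([
  [[0.65,-0.01,0.02,-0.1,0],[0.65,0,0,-0.05,0],[0.65,0,0,0,0],[0.65,0,0,0,0]],
])

```text
t: 2.92
eef_pos: [596.9, -295.0, 8.4]
tcp_rot: [3.125, 0.025, 1.851]
ft_force: [-0.3, -0.1, 0.3]
opening: 0.349
```

>>> arm_command([
  [[0.65,-0.03,0.03,-0.06,0]],
])

```text
t: 3.0
eef_pos: [594.8, -292.8, 3.5]
tcp_rot: [3.123, 0.027, 1.851]
ft_force: [-0.6, 0.1, -1.0]
opening: 0.35
```

>>> arm_command([
  [[1,0,0,0,0],[1,0,0,0,0],[1,0,0,0,0],[1,0,0,0,0]],
])

```text
t: 3.33
eef_pos: [593.8, -291.8, 2.6]
tcp_rot: [3.125, 0.025, 1.851]
ft_force: [-0.3, -0.7, -0.6]
opening: 0.129
```

>>> arm_command([
  [[1,0,0,0.4,0],[1,0,0,0.4,0],[1,-0.1,0.4,0.2,-0.07],[1,-0.1,0.4,0,-0.07],[1,-0.1,0.4,0,-0.07],[1,-0.1,0.4,0,-0.07],[1,-0.1,0.4,0,-0.07],[1,-0.1,0.4,0,-0.03],[1,-0.1,0.3,0,0],[1,-0.1,0.2,0,0],[1,0,0,0,0],[1,0,0,0,0]],
])

```text
t: 4.33
eef_pos: [509.8, 2.5, 105.8]
tcp_rot: [3.118, 0.024, 1.534]
ft_force: [0.7, -0.2, -0.1]
opening: 0.009
```

```bash
python3 - <<'E'
from h import *
c=cam('top');w=cam('wrist');cv2.imwrite('pics/t3.png',c['bgr'][100:280,100:400].repeat(2,0).repeat(2,1));cv2.imwrite('pics/w3.png',w['bgr'])
E
```

```text
(no output)
```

View pics/t3.png

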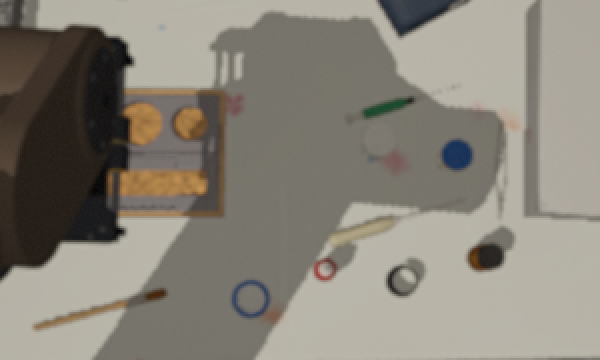

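View pics/w3.png

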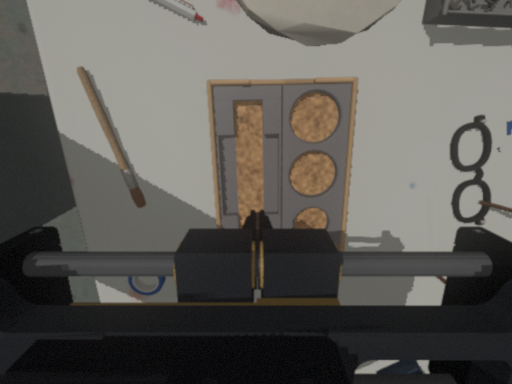

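```bash
python3 - <<'E'
from h import *
c=cam('top');w=cam('wrist');print(env.state()['eef_pos'])
for sg,ce,m in blobs(w,(8,90,60),(25,255,255),(226,85,345,230),150): print('w',sg,ce.round(1),ray(w,*ce,8).round(1), ray(w,sg[0]+sg[2]/2,sg[1]+sg[3]/2,8).round(1))
for sg,ce,m in blobs(c,(60,70,30),(95,255,255),(260,130,340,180),30):
    ys,xs=np.nonzero(m)
    P=np.array([ray(c,x,y,8)[:2] for x,y in zip(xs,ys)]);C=P.mean(0);d=np.linalg.svd(P-C)[2][0];d*=np.sign(d[1]);pr=(P-C)@d
    print(sg,ce,C,'yaw',np.arctan2(-d[0],d[1]),'ends',C+d*pr.min(),C+d*pr.max(),'grip',C+d*(pr.max()-30))
E
```

```text
[510.26982202   0.78759657 105.36183972]
w [ 290   91   48   50 1867] [313.2 115.3] [577.3  69.7   8. ] [578.1  68.9   8. ]
w [ 234   99   29  130 3046] [248.4 157. ] [505.2  27.2   8. ] [505.   19.1   8. ]
w [ 289  150   45   44 1535] [311.4 171.6] [576.6   7.3   8. ] [576.8   6.8   8. ]
w [294 207  33  22 610] [310.2 218.5] [576.4 -50.9   8. ] [576.8 -50.3   8. ]
[282 150  22   9  85] [291.72941176 153.63529412] [ 592.0394758  -287.75352575] yaw 0.2963310282489261 ends [ 600.54767449 -315.61995489] [ 584.66147419 -263.58876813] grip [ 593.42186788 -292.28119748]
```

>>> arm_command([
  [[0.65,0.1,-0.4,0,0.07],[0.65,0.1,-0.4,0,0.07],[0.65,0.1,-0.4,0,0.07],[0.65,0.1,-0.4,0,0.07],[0.65,0.1,-0.4,0,0.07],[0.65,0.1,-0.4,0,0.04],[0.65,0.1,-0.3,0,0],[0.65,0.1,-0.15,0,0],[0.65,0,0,0,0],[0.65,0,0,0,0]],
])

```text
t: 5.37
eef_pos: [588.2, -302.8, 102.8]
tcp_rot: [3.119, 0.025, 1.842]
ft_force: [-0.7, 0.7, -0.3]
opening: 0.351
```

>>> arm_command([
  [[0.65,0.05,0.11,-0.35,0.01],[0.65,0,0,-0.35,0],[0.65,0,0,0,0],[0.65,0,0,0,0]],
])

```text
t: 5.7
eef_pos: [592.3, -292.5, 32.4]
tcp_rot: [3.117, 0.027, 1.847]
ft_force: [0.0, -0.1, 1.4]
opening: 0.349
```

>>> arm_command([
  [[0.65,0.01,0,-0.29,0],[0.65,0,0,0,0],[0.65,0,0,0,0]],
])

```text
t: 5.95
eef_pos: [594.4, -292.5, 7.7]
tcp_rot: [3.115, 0.029, 1.847]
ft_force: [0.1, 0.3, 0.9]
opening: 0.349
```

>>> arm_command([
  [[0.65,0,0,-0.06,0],[0.8,0,0,0,0],[1,0,0,0,0],[1,0,0,0,0],[1,0,0,0,0],[1,0,0,0,0],[1,0,0,0,0],[1,0,0,0,0],[1,0,0,0,0],[1,0,0,0,0]],
])

```text
t: 6.78
eef_pos: [597.0, -293.8, 10.0]
tcp_rot: [3.109, 0.036, 1.848]
ft_force: [0.4, 0.1, 0.6]
opening: 0.003
```

```bash
python3 - <<'E'
from h import *
c=cam('scene');w=cam('wrist');cv2.imwrite('pics/s4.png',cv2.resize(c['bgr'][100:260,180:400],None,fx=3,fy=3));cv2.imwrite('pics/w4.png',w['bgr']);s=env.state();print(s)
E
```

```text
{'t': 6.8833, 'joints': array([-5.56495815e-01,  7.24343236e-01,  1.63696949e+00, -3.95948715e-04,
        7.31764389e-01, -8.33373902e-01]), 'qvel': array([ 0.00081248, -0.00018222, -0.0004302 , -0.00154308,  0.00258292,
       -0.00013169]), 'tau': array([-8.38950418e-04, -6.92938900e+01, -1.94791138e+01,  1.95946422e-02,
       -5.81670448e-02,  1.37209910e-03]), 'eef_pos': array([ 596.95324064, -293.83608445,    9.94237997]), 'tcp_rot': array([3.10916387, 0.03609241, 1.84737725]), 'ft_force': array([ 0.15984721, -0.2952436 , -0.16606771]), 'moment': array([-0.08036577, -0.09241736,  0.02031116]), 'opening': 0.004970923924399134}
```

View pics/s4.png

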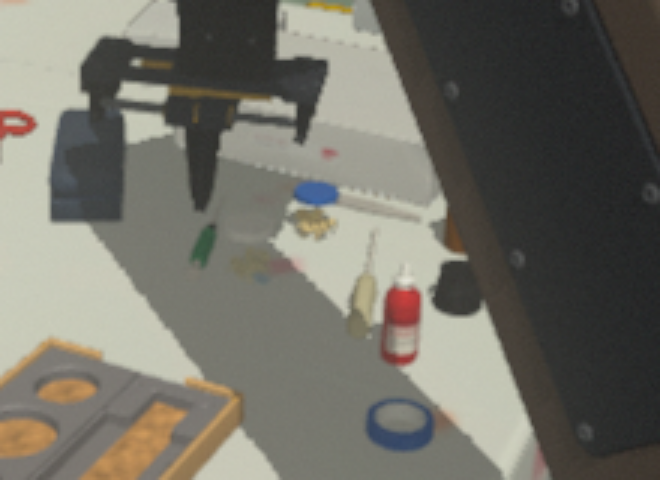

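View pics/w4.png

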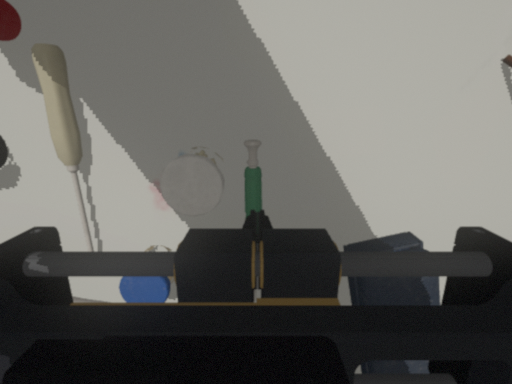

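```bash
python3 - <<'E'
from h import *
s=env.state()
for n in('scene','wrist','top'):
    c=cam(n);print(n,'tcp',proj(c,s['eef_pos']),'est grip base',proj(c,[594.2,-293,7]),'near',proj(c,[585.5,-263,8]),'far',proj(c,[600.5,-315,8]))
    for sg,ce,m in blobs(c,(60,70,30),(95,255,255),{'scene':(235,160,270,200),'wrist':(230,130,300,230),'top':(270,130,340,170)}[n],20): print(sg,ce,ray(c,*ce,8))
E
```

```text
scene tcp [246.77466453 179.19332755] est grip base [247.62996569 180.64396582] near [245.15653213 186.21710001] far [249.39607899 176.11080517]
[244 176   7  12  43] [247.48837209 181.53488372] [ 591.49900759 -286.94644788    8.        ]
wrist tcp [254.88211355 210.15597664] est grip base [251.80310854 207.01779027] near [251.45585237 169.71812946] far [251.97492511 233.13737758]
[245 168  16  49 665] [252.63308271 189.87969925] [ 590.79791979 -278.4842843     8.        ]
top tcp [294.26584208 151.43327372] est grip base [293.80735223 152.84387266] near [281.65121892 156.37928684] far [302.77979041 150.11551026]
```

```bash
python3 - <<'E'
from h import *
s=env.state()
c=cam('scene');print('campos',-c['R'].T@c['t'])
print('jar lid',proj(c,[528,-368,38]),[ (b[0],b[1]) for b in blobs(c,(100,120,50),(130,255,255),(260,140,320,185),10)])
print('dropper',proj(c,[396,-210,0]),proj(c,[396,-210,78]))
for dz in(0,10,20,30): print(dz,proj(c,s['eef_pos']+[0,0,dz]))
w=cam('wrist')
for p in([578.6,-245.2,6],[585.5,-263,8],[546,-278,44],[528,-368,38],[440,-253,9]): print(p,proj(w,p))
cv2.imwrite('pics/s5.png',cv2.resize(c['bgr'][140:210,215:305],None,fx=8,fy=8,interpolation=cv2.INTER_CUBIC))
E
```

```text
campos [145.14704338 586.57667346 517.88954998]
jar lid [285.19190408 162.6577405 ] [(array([279, 161,  13,   7,  78], dtype=int32), array([284.94871795, 163.96153846]))]
dropper [312.76499447 218.79092379] [315.30035248 186.55180972]
0 [246.78087629 179.19497455]
10 [246.76918949 175.52065803]
20 [246.75740055 171.81422811]
30 [246.74550813 168.07526193]
[578.6, -245.2, 6] [248.93437662 144.64407477]
[585.5, -263, 8] [251.40982264 169.71260741]
[546, -278, 44] [186.4993968  188.80380201]
[528, -368, 38] [140.15242502 290.69356819]
[440, -253, 9] [ 54.09205232 102.06714293]
```

View pics/s5.png

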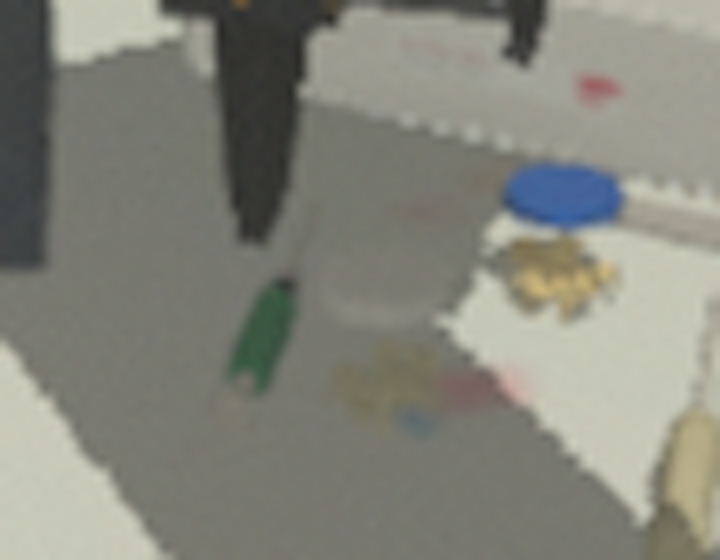

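```bash
python3 - <<'E'
from h import *
w=cam('wrist')
cv2.imwrite('pics/w5.png',cv2.resize(w['bgr'][120:320,20:290],None,fx=2.9,fy=2.9,interpolation=cv2.INTER_CUBIC))
g=w['bgr'].copy()
t=cam('top');cv2.imwrite('pics/t5.png',cv2.resize(t['bgr'][120:265,220:380],None,fx=4.5,fy=4,interpolation=cv2.INTER_CUBIC))
E
```

```text
(no output)
```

View pics/w5.png

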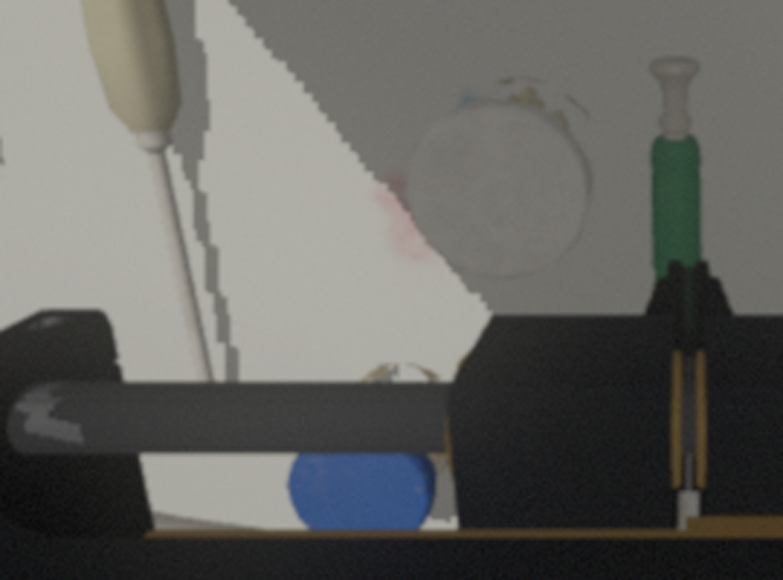

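View pics/t5.png

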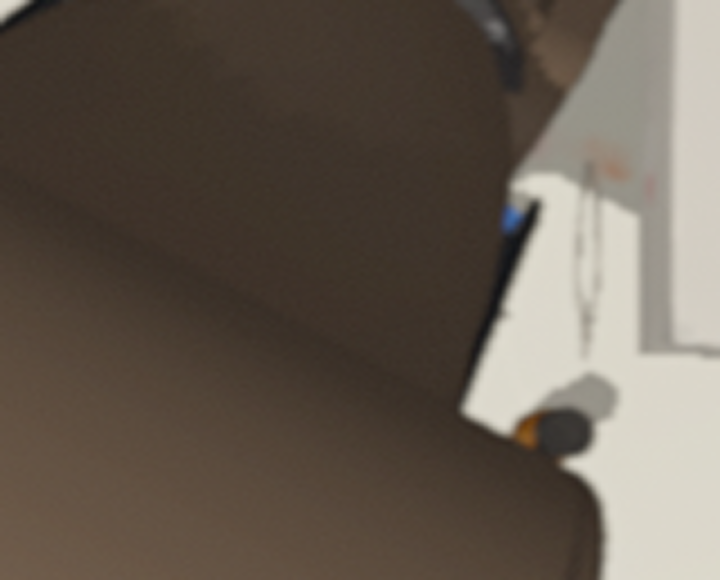

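```bash
python3 - <<'E'
from h import *
w=cam('wrist')
for p in([546,-278,44],[528,-368,38],[585,-265,8]): print((w['R']@np.array(p)+w['t']).round(1))
print(-w['R'].T@w['t'])
J=env.state()['joints'];print(J)
# triangulate height from pair of points: cap end->green start etc.
E
```

```text
[-45.2   1.2 171.5]
[-87.5  77.7 200.2]
[ -5.4 -11.6 206.6]
[ 570.04176709 -216.9178611   208.81616146]
[-5.56449061e-01  7.24251479e-01  1.63694511e+00 -3.46126821e-04
  7.31739298e-01 -8.33397732e-01]
```

```bash
python3 - <<'E'
from h import *
from scipy.optimize import least_squares
w=cam('wrist');t=cam('top')
lid=ray(t,290,169.5,44);blue=ray(t,328.6,176.8,38);joint=ray(t,297,210.2,8)
print(lid,blue,joint)
P=np.array([lid,blue,joint,[578.6,-245.2,6],[585.7,-264,8]])
px=np.array([[192,184.5],[144.8,285],[72.4,166.6],[252.8,141.4],[253.1,166.6]])
for rot in(0,1):
    def f(v):
        R=w['R']@Ro.from_rotvec(v[3:]*rot).as_matrix().T; o=-w['R'].T@w['t']+v[:3]
        q=(P-o)@R.T; return np.r_[((q[:,:2]/q[:,2:]*w['fx']+[w['cx'],w['cy']])-px).ravel(), v[3:]*100]
    r=least_squares(f,np.zeros(6));print(r.x.round(3),r.fun[:10].round(1))
E
```

```text
[ 545.3590834  -278.00970662   44.        ] [ 528.08289131 -368.46620077   38.        ] [ 453.79373726 -296.11206809    8.        ]
[-1.796 -2.358  2.334  0.     0.     0.   ] [-2.2  0.3 -0.6  2.1  2.8 -4.3 -0.8  0.4  1.2  1.4]
[-4.874 -2.386  3.52  -0.    -0.019 -0.009] [-1.5  0.3  1.   2.3  1.7 -2.9 -1.6 -0.2  0.7  0.6]
```

>>> arm_command([
  [[1,0,0,0.3,0],[1,0.4,0.1,0,0],[1,0,0,0,0],[1,0,0,0,0]],
])

```text
t: 7.72
eef_pos: [637.7, -283.8, 41.3]
tcp_rot: [3.11, 0.035, 1.846]
ft_force: [0.3, -0.6, 0.8]
opening: 0.004
```

```bash
python3 - <<'E'
from h import *
s=env.state();c=cam('scene');print(s['eef_pos'],s['tcp_rot'],proj(c,s['eef_pos']),s['joints'])
cv2.imwrite('pics/s6.png',cv2.resize(c['bgr'][120:210,205:305],None,fx=7,fy=6,interpolation=cv2.INTER_CUBIC))
w=cam('wrist');cv2.imwrite('pics/w6.png',w['bgr'])
E
```

```text
[ 637.68252389 -283.79937211   41.34158354] [3.10970944 0.03513808 1.84596661] [229.82166952 165.83227389] [-0.51232612  0.72224317  1.52813576 -0.00292861  0.84382366 -0.78616214]
```

View pics/s6.png

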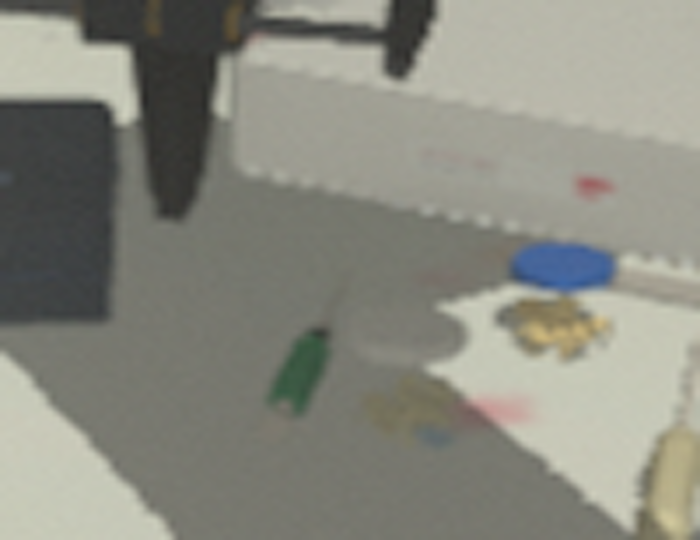

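View pics/w6.png

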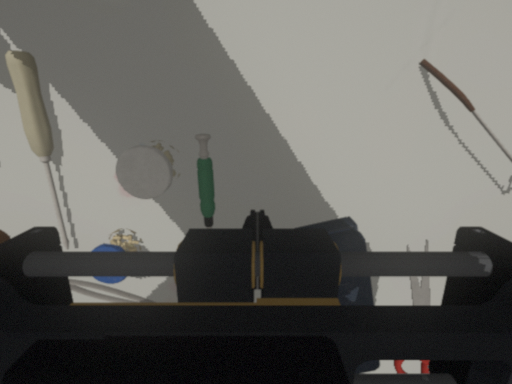

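```bash
python3 - <<'E'
from h import *
s=env.state();w=cam('wrist')
for p in([578.6,-245.2,6],[585.7,-264,8],[600,-313,8],[545.4,-278,44],[454,-296,8]):
    print(p,proj(w,p))
for z in(0,-10,-20,-30):
    T=np.linalg.inv(w['tool_from_camera'])@np.array([0,0,z,1]);print(z,w['fx']*T[0]/T[2]+w['cx'],w['fy']*T[1]/T[2]+w['cy'])
cv2.imwrite('pics/w6z.png',cv2.resize(w['bgr'][120:280,0:270],None,fx=2.9,fy=2.9,interpolation=cv2.INTER_CUBIC))
E
```

```text
[578.6, -245.2, 6] [200.76726541 138.35822027]
[585.7, -264, 8] [203.73119236 161.68289312]
[600, -313, 8] [207.32198832 215.48044268]
[545.4, -278, 44] [138.80863663 175.15977378]
[454, -296, 8] [ 44.21825266 156.64042773]
0 254.89375852033527 210.15295743255783
-10 254.79102122079425 214.6817272741069
-20 254.6781019810147 219.65932791115773
-30 254.55340823872157 225.15596118894211
```

>>> arm_command([
  [[1,0,0,-0.3,0],[1,0,0,0,0],[1,0,0,0,0]],
])

```text
t: 8.12
eef_pos: [635.4, -284.4, 10.4]
tcp_rot: [3.111, 0.034, 1.844]
ft_force: [0.5, 0.5, 0.3]
opening: 0.004
```

>>> arm_command([
  [[1,0,0,-0.06,0],[1,0,0,0,0]],
])

```text
t: 8.28
eef_pos: [634.8, -284.7, 4.8]
tcp_rot: [3.111, 0.033, 1.844]
ft_force: [-0.6, 1.0, -0.1]
opening: 0.005
```

>>> arm_command([
  [[1,0,0,-0.05,0],[1,0,0,0,0]],
])

```text
t: 8.45
eef_pos: [635.1, -285.1, 0.7]
tcp_rot: [3.111, 0.034, 1.843]
ft_force: [0.6, 0.3, -0.5]
opening: 0.007
```

>>> arm_command([
  [[1,0,0,-0.04,0],[1,0,0,0,0]],
])

```text
t: 8.62
eef_pos: [635.4, -285.3, -2.8]
tcp_rot: [3.11, 0.035, 1.843]
ft_force: [-0.1, -0.3, 0.2]
opening: 0.009
```

>>> arm_command([
  [[1,0,0,-0.05,0],[1,0,0,0,0]],
])

```text
t: 8.78
eef_pos: [635.6, -285.4, -7.9]
tcp_rot: [3.109, 0.036, 1.843]
ft_force: [-0.4, -0.7, 0.4]
opening: 0.003
```

>>> arm_command([
  [[1,0,0,-0.04,0],[1,0,0,0,0]],
])

```text
t: 8.95
eef_pos: [635.6, -285.4, -12.4]
tcp_rot: [3.109, 0.036, 1.844]
ft_force: [-0.8, 0.0, 0.1]
opening: 0.003
```

>>> arm_command([
  [[1,0,0,-0.04,0],[1,0,0,0,0]],
])

```text
t: 9.12
eef_pos: [635.6, -285.3, -16.9]
tcp_rot: [3.109, 0.035, 1.843]
ft_force: [-0.7, -0.2, -1.6]
opening: 0.002
```

```bash
python3 - <<'E'
from h import *
s=env.state();c=cam('scene');print(s['eef_pos'],proj(c,s['eef_pos']))
cv2.imwrite('pics/s7.png',cv2.resize(c['bgr'][120:210,205:305],None,fx=7,fy=6,interpolation=cv2.INTER_CUBIC))
E
```

```text
[ 635.58732762 -285.34546851  -16.8587789 ] [231.35246348 186.99616412]
```

View pics/s7.png

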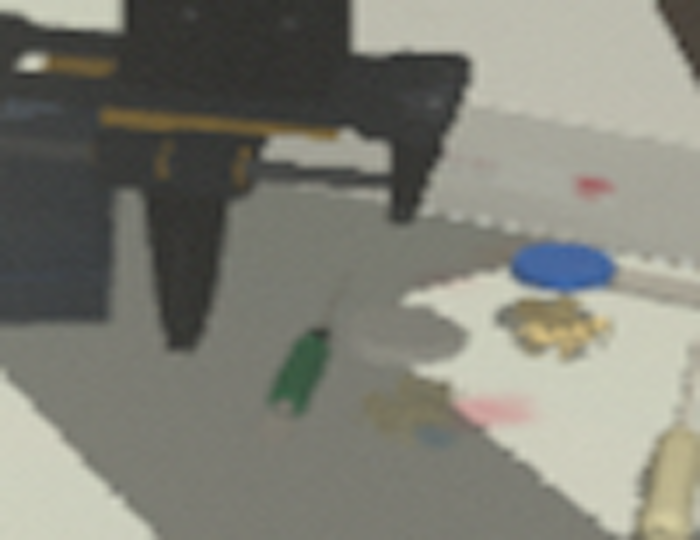

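>>> arm_command([
  [[1,0,0,-0.03,0],[1,0,0,0,0]],
])

```text
t: 9.33
eef_pos: [635.9, -285.5, -19.5]
tcp_rot: [3.109, 0.036, 1.844]
ft_force: [0.9, -1.0, -0.3]
opening: 0.004
```

>>> arm_command([
  [[1,0,0,-0.02,0],[1,0,0,0,0]],
])

```text
t: 9.5
eef_pos: [635.9, -285.5, -21.8]
tcp_rot: [3.109, 0.036, 1.844]
ft_force: [-1.0, -0.3, -0.5]
opening: 0.002
```

>>> arm_command([
  [[1,0,0,-0.02,0],[1,0,0,0,0]],
])

```text
t: 9.67
eef_pos: [636.0, -285.5, -23.9]
tcp_rot: [3.109, 0.036, 1.844]
ft_force: [-0.2, 0.0, 0.0]
opening: 0.006
```

>>> arm_command([
  [[1,0,0,-0.02,0],[1,0,0,0,0]],
])

```text
t: 9.83
eef_pos: [636.0, -285.6, -26.0]
tcp_rot: [3.109, 0.036, 1.844]
ft_force: [-1.3, 0.7, -0.2]
opening: 0.005
```

>>> arm_command([
  [[1,0,0,-0.02,0],[1,0,0,0,0]],
])

```text
t: 10.0
eef_pos: [636.0, -285.6, -28.2]
tcp_rot: [3.109, 0.036, 1.844]
ft_force: [0.3, 0.3, -0.6]
opening: -0.001
```

```bash
python3 - <<'E'
from h import *
s=env.state();c=cam('scene');print(s['eef_pos'],s['ft_force'],proj(c,s['eef_pos']),proj(c,[636,-285.5,0]))
cv2.imwrite('pics/s8.png',cv2.resize(c['bgr'][150:195,205:265],None,fx=12,fy=12,interpolation=cv2.INTER_CUBIC))
E
```

```text
[ 636.00835924 -285.57469146  -28.22354029] [ 0.28093213  0.26206663 -0.57008953] [231.33548286 190.94560134] [231.10462123 180.89192165]
```

View pics/s8.png

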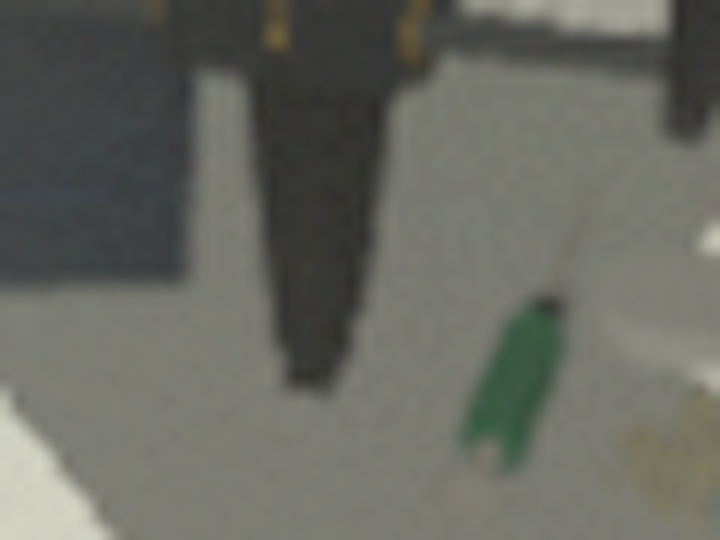

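>>> arm_command([
  [[1,0,0,-0.015,0],[1,0,0,0,0]],
])

```text
t: 10.22
eef_pos: [636.2, -285.7, -29.6]
tcp_rot: [3.108, 0.037, 1.844]
ft_force: [-0.4, 0.2, -0.6]
opening: 0.006
```

>>> arm_command([
  [[1,0,0,-0.015,0],[1,0,0,0,0]],
])

```text
t: 10.38
eef_pos: [636.2, -285.6, -31.2]
tcp_rot: [3.108, 0.037, 1.844]
ft_force: [-1.0, 0.1, -0.3]
opening: 0.006
```

>>> arm_command([
  [[1,0,0,-0.015,0],[1,0,0,0,0]],
])

```text
t: 10.55
eef_pos: [636.5, -285.8, -31.4]
tcp_rot: [3.108, 0.037, 1.844]
ft_force: [-0.1, 0.5, -0.9]
opening: 0.004
```

>>> arm_command([
  [[1,0,0,-0.015,0],[1,0,0,0,0]],
])

```text
t: 10.72
eef_pos: [636.7, -286.0, -31.3]
tcp_rot: [3.107, 0.038, 1.844]
ft_force: [-0.1, -0.0, -0.8]
opening: 0.008
```

```bash
python3 - <<'E'
from h import *
s=env.state();c=cam('scene');w=cam('wrist');print(s['eef_pos'],s['ft_force'],s['tau'],s['joints'],proj(c,s['eef_pos']),proj(c,[636,-285.5,0]))
cv2.imwrite('pics/s9.png',cv2.resize(c['bgr'][150:195,205:265],None,fx=12,fy=12,interpolation=cv2.INTER_CUBIC))
cv2.imwrite('pics/w9.png',w['bgr'])
for p in([578.6,-245.2,6],[585.7,-264,8],[545.4,-278,44],[454,-296,8]):
    print(p,proj(w,p))
E
```

```text
[ 636.74054797 -285.96804427  -31.31765274] [-0.1396727  -0.01653623 -0.75788464] [-6.18719612e-02 -7.36065674e+01 -1.92203432e+01  1.45142581e-02
 -9.92849213e-02  2.04440796e-03] [-0.51570516  0.81419138  1.56529264 -0.00337145  0.71062404 -0.78670422] [231.177457   191.90315879] [231.10462123 180.89192165]
[578.6, -245.2, 6] [181.45315167 149.71336942]
[585.7, -264, 8] [186.25844766 182.62705699]
[545.4, -278, 44] [ 81.90096757 209.54439854]
[454, -296, 8] [-44.60757312 176.76025056]
```

View pics/s9.png

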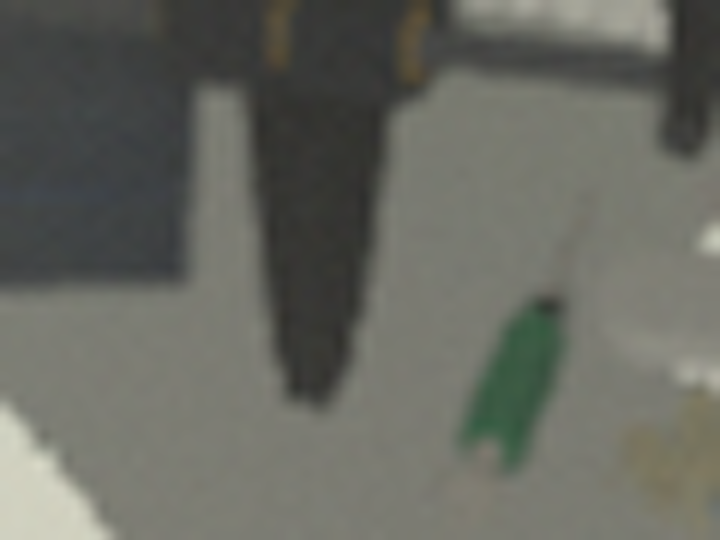

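View pics/w9.png

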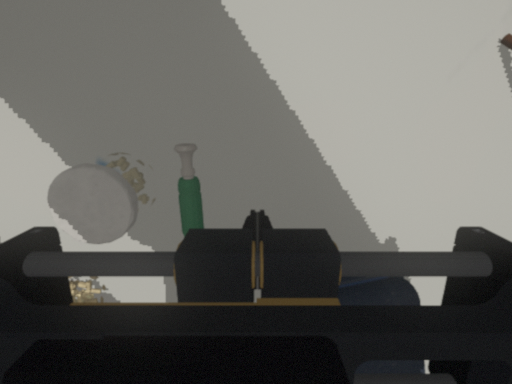

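>>> arm_command([
  [[1,0,0,0.02,0]],
])

```text
t: 10.9
eef_pos: [636.7, -286.0, -29.9]
tcp_rot: [3.107, 0.038, 1.844]
ft_force: [0.1, 0.2, 0.3]
opening: 0.003
```

```bash
python3 - <<'E'
from h import *
from scipy.optimize import least_squares
s=env.state();c=cam('scene');w=cam('wrist');print(s['eef_pos'],s['tcp_rot'])
print(ray(c,231,184,0),ray(c,231,183,0))
P=np.array([[578.6,-245.2,6],[585.7,-264,8],[545.4,-278,44]])
px=np.array([[186,147],[189,176],[94,203.]])
def f(v):
    R=w['R']@Ro.from_rotvec(v[3:]).as_matrix().T; o=-w['R'].T@w['t']+v[:3]
    q=(P-o)@R.T; return np.r_[((q[:,:2]/q[:,2:]*w['fx']+[w['cx'],w['cy']])-px).ravel(), v[3:]*40,v[3:]*0]
r=least_squares(f,np.zeros(6));print(r.x.round(3),r.fun[:6].round(1))
# tcp implied
R=w['R']@Ro.from_rotvec(r.x[3:]).as_matrix().T;o=-w['R'].T@w['t']+r.x[:3]
tc=np.linalg.inv(w['tool_from_camera'])@[0,0,0,1];print('tcp implied',R.T@tc[:3]+o)
E
```

```text
[ 636.74372812 -285.96090733  -29.93278452] [3.10694549 0.03801247 1.84362094]
[ 628.31715641 -270.99894566    0.        ] [ 630.84066496 -275.58690442    0.        ]
[-1.252e+00  1.611e+00  7.894e+00 -1.300e-02 -9.000e-03 -5.000e-03] [-0.9 -0.7  0.8  1.4  0.1 -0.5]
tcp implied [ 637.0598034  -287.14120308  -20.271589  ]
```

>>> arm_command([
  [[1,0,0,0.4,0],[0.7,0,0,0.2,0],[0.65,-0.2,-0.04,0,0.005],[0.65,-0.2,-0.03,0,0.005],[0.65,0,0,0,0],[0.65,0,0,0,0],[0.65,0,0,0,0]],
])

```text
t: 11.58
eef_pos: [595.6, -292.7, 30.8]
tcp_rot: [3.108, 0.037, 1.852]
ft_force: [0.5, -0.7, -0.0]
opening: 0.337
```

>>> arm_command([
  [[0.65,0,0,-0.3,0],[0.65,0,0,0,0],[0.65,0,0,0,0]],
])

```text
t: 11.83
eef_pos: [597.9, -292.9, 0.6]
tcp_rot: [3.107, 0.038, 1.852]
ft_force: [-0.3, 0.8, 0.1]
opening: 0.35
```

```bash
python3 - <<'E'
from h import *
s=env.state();c=cam('scene');print(s['eef_pos'])
cv2.imwrite('pics/s10.png',cv2.resize(c['bgr'][130:200,215:305],None,fx=8,fy=8,interpolation=cv2.INTER_CUBIC))
E
```

```text
[ 597.85440319 -292.89643892    0.6236275 ]
```

View pics/s10.png

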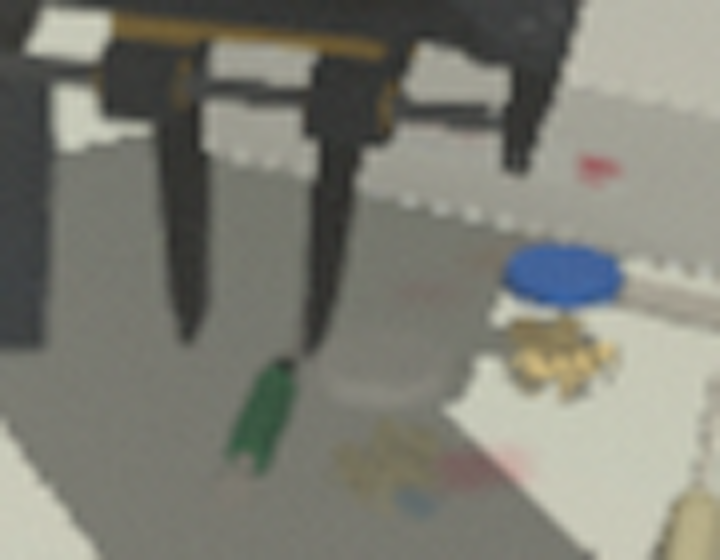

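>>> arm_command([
  [[0.65,-0.03,0,-0.2,0],[0.65,0,0,0,0]],
])

```text
t: 12.05
eef_pos: [595.6, -292.7, -18.6]
tcp_rot: [3.106, 0.039, 1.853]
ft_force: [-1.0, 0.3, -0.9]
opening: 0.352
```

>>> arm_command([
  [[0.65,-0.01,0,-0.08,0],[0.65,0,0,0,0]],
])

```text
t: 12.22
eef_pos: [595.7, -292.9, -25.2]
tcp_rot: [3.105, 0.04, 1.853]
ft_force: [-0.7, -0.1, 0.3]
opening: 0.352
```

```bash
python3 - <<'E'
from h import *
s=env.state();c=cam('scene');print(s['eef_pos'])
cv2.imwrite('pics/s11.png',cv2.resize(c['bgr'][130:200,215:305],None,fx=8,fy=8,interpolation=cv2.INTER_CUBIC))
E
```

```text
[ 595.73365598 -292.93959471  -25.17287175]
```

View pics/s11.png

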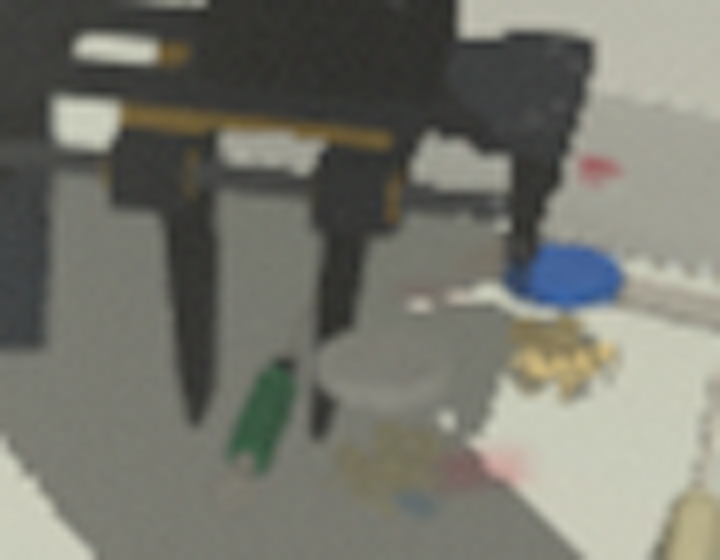

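>>> arm_command([
  [[0.65,0,0,-0.02,0],[1,0,0,0,0],[1,0,0,0,0],[1,0,0,0,0],[1,0,0,0,0],[1,0,0,0,0],[1,0,0,0,0],[1,0,0,0,0]],
])

```text
t: 12.93
eef_pos: [597.8, -294.0, -23.0]
tcp_rot: [3.102, 0.044, 1.853]
ft_force: [0.4, 0.8, -0.9]
opening: 0.106
```

>>> arm_command([
  [[1,0,0,0.1,0],[1,0,0,0.3,0],[1,0,0,0.3,0],[1,0,0,0.3,0],[1,0,0,0,0],[1,0,0,0,0]],
])

```text
t: 13.43
eef_pos: [596.4, -293.2, 82.9]
tcp_rot: [3.104, 0.042, 1.853]
ft_force: [0.6, -0.8, -1.0]
opening: 0.107
```

```bash
python3 - <<'E'
from h import *
s=env.state();c=cam('scene');w=cam('wrist');print(s['eef_pos'])
cv2.imwrite('pics/w12.png',w['bgr'])
E
```

```text
[ 596.44063743 -293.15826969   82.86473698]
```

View pics/w12.png

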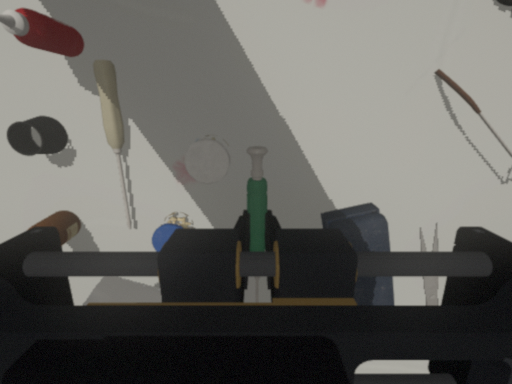

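>>> arm_command([
  [[1,-0.1,0.4,0,-0.07],[1,-0.1,0.4,0,-0.07],[1,-0.1,0.4,0,-0.07],[1,-0.1,0.4,0,-0.07],[1,-0.1,0.4,0,-0.06],[1,-0.1,0.4,0,-0.03],[1,-0.1,0.35,0,0],[1,-0.1,0.25,0,0],[1,-0.05,0.15,0,0],[1,0,0,0,0],[1,0,0,0,0]],
])

```text
t: 14.45
eef_pos: [499.9, 30.0, 71.7]
tcp_rot: [3.12, 0.039, 1.546]
ft_force: [-0.6, 0.6, 0.7]
opening: 0.106
```

```bash
python3 - <<'E'
from h import *
s=env.state();c=cam('scene');w=cam('wrist');print(s['eef_pos'])
cv2.imwrite('pics/w13.png',w['bgr']);cv2.imwrite('pics/s13.png',cv2.resize(c['bgr'][150:310,100:320],None,fx=3.5,fy=3.5,interpolation=cv2.INTER_CUBIC))
for sg,ce,m in blobs(w,(8,90,60),(25,255,255),(226,85,360,230),150): print('w',sg,ce.round(1),ray(w,*ce,8).round(1), ray(w,sg[0]+sg[2]/2,sg[1]+sg[3]/2,8).round(1))
E
```

```text
[499.93365732  30.01222729  71.69191813]
w [237 107  97   5 322] [285.9 108.9] [532.  105.9   8. ] [531.6 105.3   8. ]
w [ 306  120   52   53 2109] [331.8 146.3] [577.7  69.3   8. ] [577.9  69.1   8. ]
w [ 245  130   30   86 1081] [264.9 158.7] [511.4  58.7   8. ] [506.2  44.2   8. ]
w [ 304  184   48   45 1695] [327.6 205.5] [577.    6.6   8. ] [577.5   5.4   8. ]
```

View pics/w13.png

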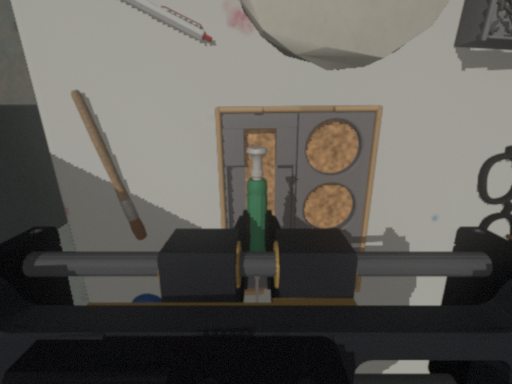

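View pics/s13.png

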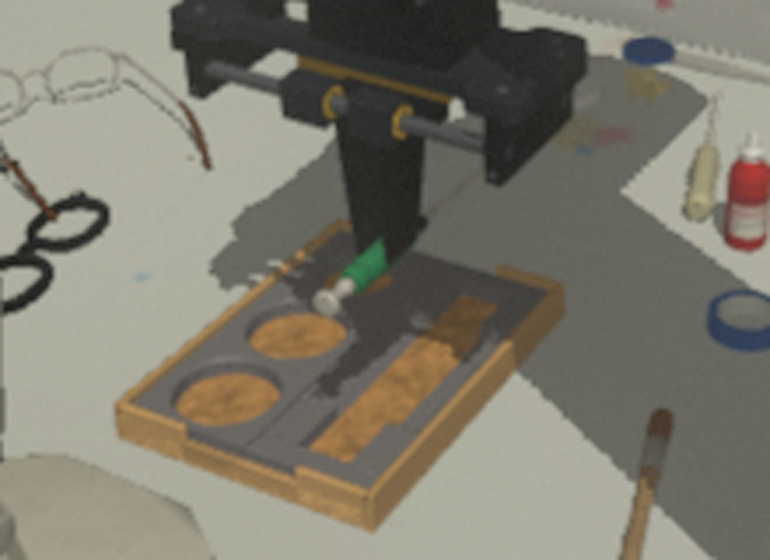

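```bash
python3 - <<'E'
from h import *
w=cam('wrist');
for z in(95,102,108):print(ray(w,257.5,149.5,z),ray(w,258,178,z))
E
```

```text
[503.05759187  82.10909752  95.        ] [502.9241949   62.61407381  95.        ]
[502.92224252  83.28570739 102.        ] [502.79416935  64.56871962 102.        ]
[502.80622879  84.29423014 108.        ] [502.68271887  66.24413032 108.        ]
```

>>> arm_command([
  [[1,0.04,-0.03,-0.25,0.01],[1,0,0,-0.25,0],[1,0,0,0,0],[1,0,0,0,0]],
])

```text
t: 14.93
eef_pos: [507.4, 21.4, 21.1]
tcp_rot: [3.116, 0.04, 1.546]
ft_force: [0.6, 0.1, -0.6]
opening: 0.105
```

```bash
python3 - <<'E'
from h import *
s=env.state();c=cam('scene');w=cam('wrist');print(s['eef_pos'])
cv2.imwrite('pics/w14.png',w['bgr']);cv2.imwrite('pics/s14.png',cv2.resize(c['bgr'][150:310,100:320],None,fx=3.5,fy=3.5,interpolation=cv2.INTER_CUBIC))
E
```

```text
[507.35125404  21.37621842  21.129282  ]
```

View pics/w14.png

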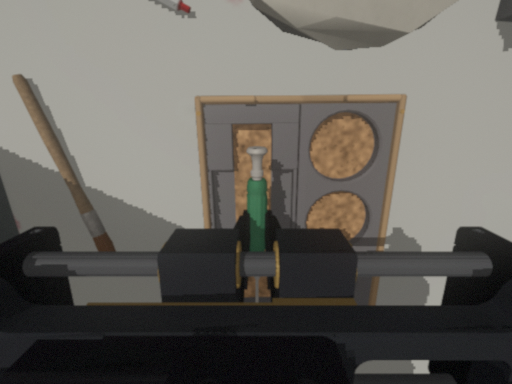

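View pics/s14.png

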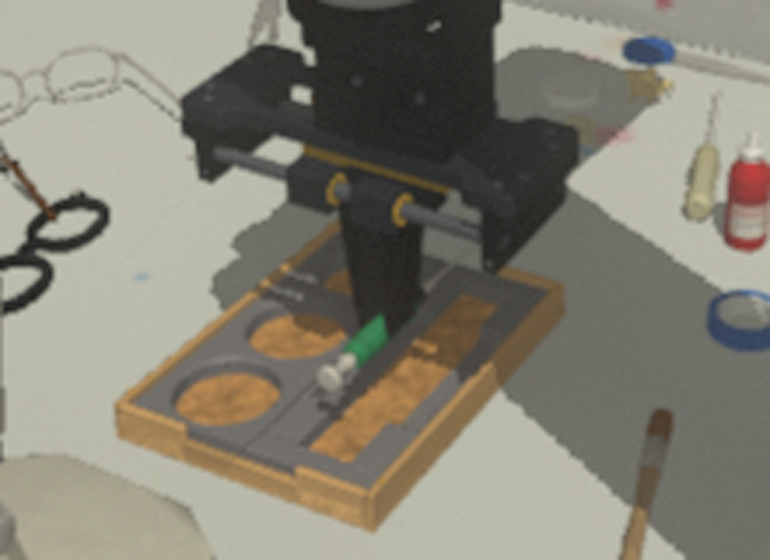

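>>> arm_command([
  [[1,-0.03,0.06,-0.18,0.01],[1,0,0,0,0],[1,0,0,0,0]],
])

```text
t: 15.28
eef_pos: [506.4, 26.8, 6.9]
tcp_rot: [3.11, 0.04, 1.552]
ft_force: [-0.2, 0.2, -0.3]
opening: 0.106
```

```bash
python3 - <<'E'
from h import *
s=env.state();c=cam('scene');w=cam('wrist');print(s['eef_pos'])
cv2.imwrite('pics/w15.png',w['bgr']);cv2.imwrite('pics/s15.png',cv2.resize(c['bgr'][150:310,100:320],None,fx=3.5,fy=3.5,interpolation=cv2.INTER_CUBIC))
E
```

```text
[506.42801374  26.76482396   6.9314057 ]
```

View pics/w15.png

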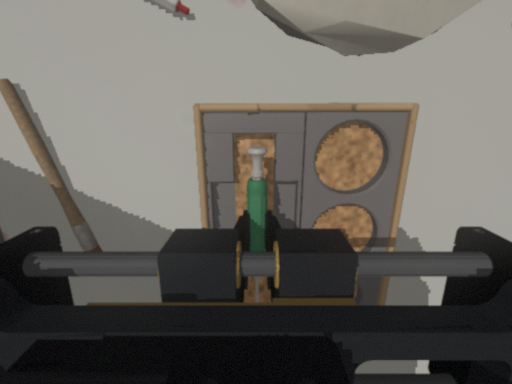

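View pics/s15.png

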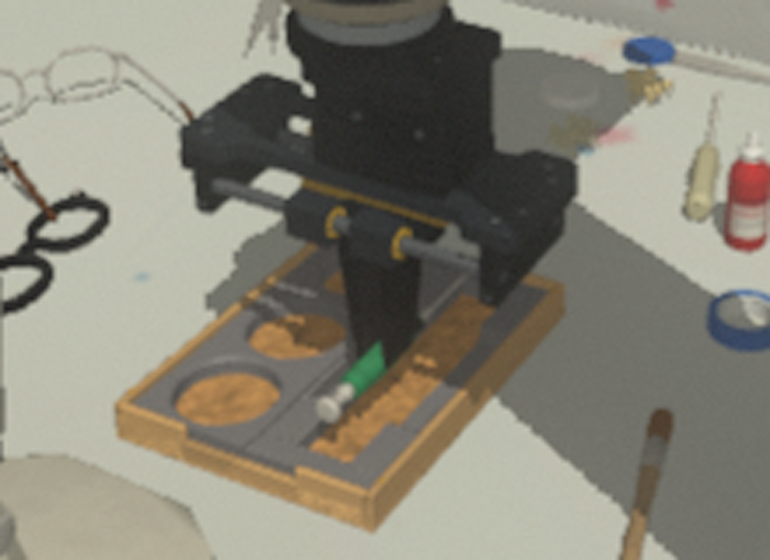

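>>> arm_command([
  [[1,-0.01,0.01,-0.15,0.01],[1,0,0,0,0],[1,0,0,0,0]],
])

```text
t: 15.63
eef_pos: [507.1, 27.4, -5.3]
tcp_rot: [3.106, 0.04, 1.56]
ft_force: [-0.0, -0.0, 0.4]
opening: 0.107
```

>>> arm_command([
  [[1,-0.01,0.01,-0.06,0],[1,0,0,0,0]],
])

```text
t: 15.8
eef_pos: [506.7, 28.2, -10.2]
tcp_rot: [3.104, 0.04, 1.559]
ft_force: [-0.7, 0.4, -0.2]
opening: 0.109
```

```bash
python3 - <<'E'
from h import *
s=env.state();c=cam('scene');w=cam('wrist');print(s['eef_pos'])
cv2.imwrite('pics/w16.png',w['bgr']);cv2.imwrite('pics/s16.png',cv2.resize(c['bgr'][150:310,100:320],None,fx=3.5,fy=3.5,interpolation=cv2.INTER_CUBIC))
E
```

```text
[506.71132156  28.23253528 -10.1775449 ]
```

View pics/w16.png

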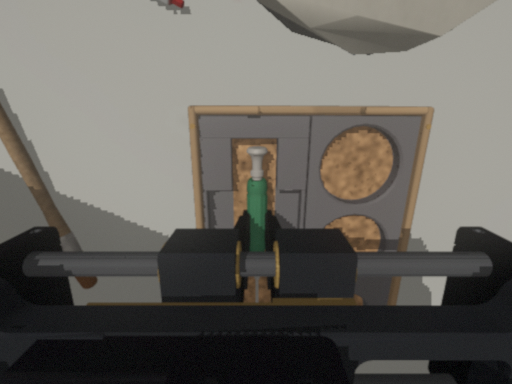

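View pics/s16.png

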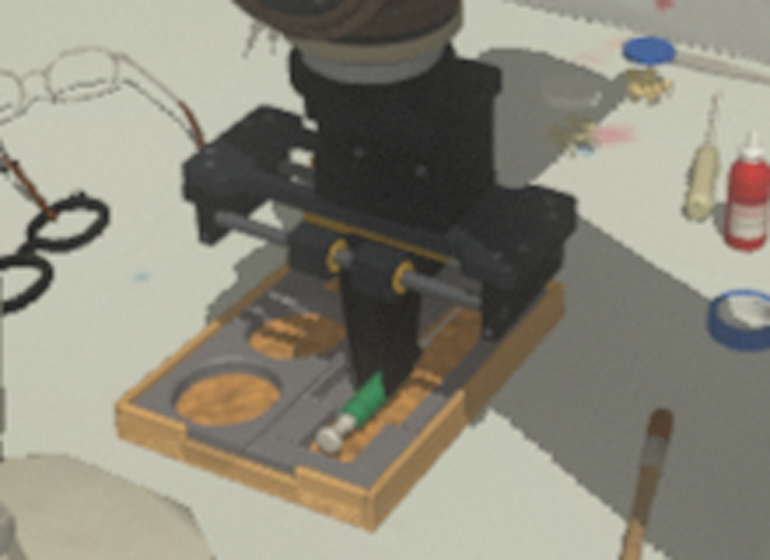

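>>> arm_command([
  [[1,-0.01,0,-0.04,0],[1,0,0,0,0]],
])

```text
t: 16.07
eef_pos: [506.3, 28.1, -13.5]
tcp_rot: [3.102, 0.04, 1.559]
ft_force: [0.7, 0.6, -1.5]
opening: 0.105
```

>>> arm_command([
  [[0.9,0,0,0,0],[0.75,0,0,0,0],[0.7,0,0,0,0],[0.7,0,0,0,0],[0.7,0,0,0,0]],
])

```text
t: 16.48
eef_pos: [506.3, 28.1, -13.5]
tcp_rot: [3.103, 0.04, 1.559]
ft_force: [-0.2, -0.7, -0.5]
opening: 0.282
```

>>> arm_command([
  [[0.7,0,0,0.3,0],[0.7,0,0,0.3,0],[0.7,0,0,0.4,0],[0.7,0,0,0.4,0],[0.7,0,0,0,0]],
])

```text
t: 16.9
eef_pos: [504.0, 28.3, 130.1]
tcp_rot: [3.11, 0.04, 1.559]
ft_force: [0.7, -0.4, -0.5]
opening: 0.302
```

```bash
python3 - <<'E'
from h import *
s=env.state();c=cam('scene');w=cam('wrist');print(s['eef_pos'])
cv2.imwrite('pics/w17.png',w['bgr']);cv2.imwrite('pics/s17.png',cv2.resize(c['bgr'][150:310,100:320],None,fx=3.5,fy=3.5,interpolation=cv2.INTER_CUBIC))
E
```

```text
[503.97109288  28.31573086 130.06527975]
```

View pics/w17.png

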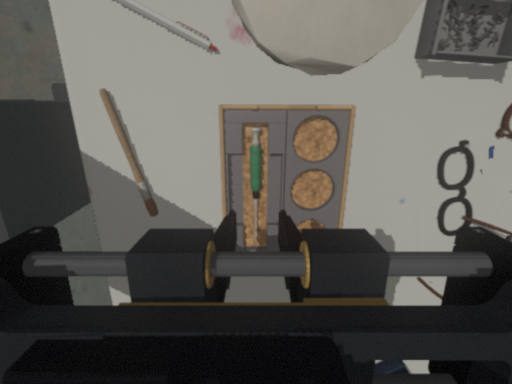

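View pics/s17.png

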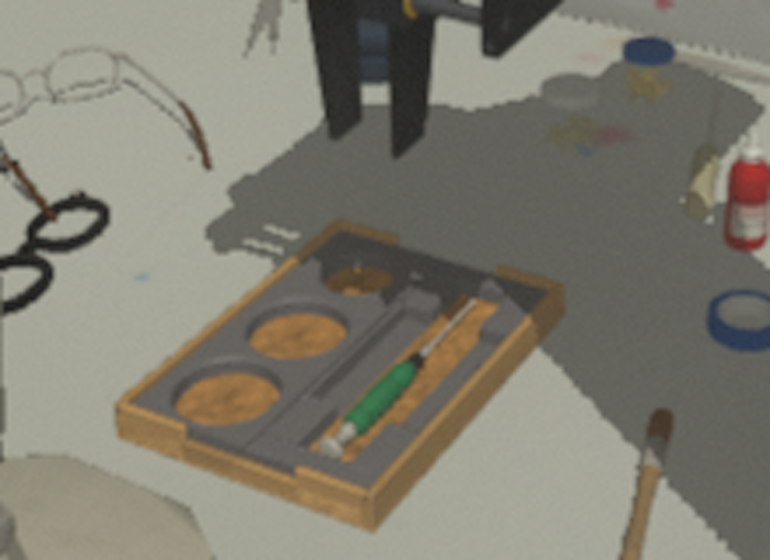

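>>> arm_command([
  [[0.4,0.02,-0.35,0,-0.15],[0.4,0.02,-0.35,0,-0.15],[0.4,0.02,-0.35,0,-0.15],[0.4,0.02,-0.35,0,-0.15],[0.4,0.02,-0.35,0,-0.15],[0.4,0.02,-0.35,0,-0.15],[0.4,0.02,-0.35,0,-0.15],[0.4,0.02,-0.35,0,-0.15],[0.4,0.02,-0.35,0,-0.15],[0.4,0.02,-0.35,0,-0.15],[0.4,0,-0.2,0,-0.15],[0.4,0,-0.1,0,-0.15]],
])

```text
t: 18.0
eef_pos: [512.4, -364.2, 106.4]
tcp_rot: [3.138, 0.049, 0.09]
ft_force: [0.5, 0.9, 0.3]
opening: 0.597
```

>>> arm_command([
  [[0.4,0.02,0,-0.2,-0.15],[0.4,0.02,0,-0.2,-0.1],[0.4,0,0,0,0],[0.4,0,0,0,0]],
])

```text
t: 18.33
eef_pos: [513.4, -367.2, 57.9]
tcp_rot: [-3.141, 0.057, -0.125]
ft_force: [1.1, 0.1, 0.8]
opening: 0.603
```

```bash
python3 - <<'E'
from h import *
s=env.state();c=cam('top');w=cam('wrist');print(s['eef_pos'],s['tcp_rot'],s['joints'])
cv2.imwrite('pics/w18.png',w['bgr'])
for sg,ce,m in blobs(w,(105,110,40),(130,255,255),None,60): print(sg,ce,ray(w,*ce,38))
E
```

```text
[ 513.37252002 -367.18424987   57.92623672] [-3.14071235  0.05669595 -0.12524319] [-0.71067509  0.65731754  1.62009405 -0.03867051  0.91229921  1.00979081]
[244 167  33  36 657] [262.96803653 187.4870624 ] [ 526.03143705 -372.72025626   38.        ]
```

View pics/w18.png

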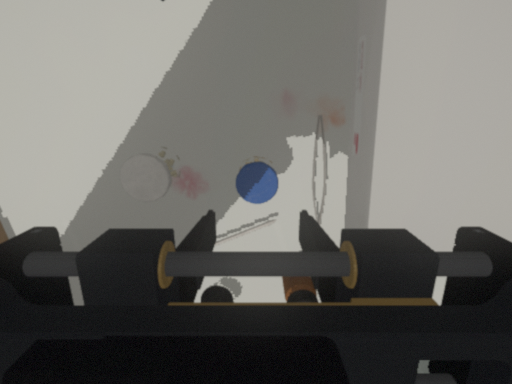

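```bash
python3 - <<'E'
from h import *
w=cam('wrist')
m=cv2.inRange(w['hsv'],np.array((100,100,20)),np.array((135,255,255)));m[:150]=0;m[215:]=0;m[:,:225]=0;m[:,290:]=0
x,y,a,b=cv2.boundingRect(m);print(x,y,a,b);print(ray(w,x+a/2,y+b/2,38),ray(w,x,y+b/2,38),ray(w,x+a,y+b/2,38))
E
```

```text
237 163 40 40
[ 530.7916608  -368.28777506   38.        ] [ 532.89700127 -351.29069128   38.        ] [ 528.68649281 -385.28346636   38.        ]
```

>>> arm_command([
  [[0.4,0.17,-0.02,-0.3,0],[0.4,0,0,-0.25,0],[0.4,0,0,0,0],[0.4,0,0,0,0]],
])

```text
t: 18.82
eef_pos: [534.1, -369.9, 8.9]
tcp_rot: [3.136, 0.047, -0.117]
ft_force: [-0.2, -0.1, 1.2]
opening: 0.597
```

```bash
python3 - <<'E'
from h import *
s=env.state();c=cam('scene');w=cam('wrist');print(s['eef_pos'],s['tcp_rot'])
cv2.imwrite('pics/w19.png',w['bgr']);cv2.imwrite('pics/s19.png',cv2.resize(c['bgr'][110:230,220:380],None,fx=5,fy=5,interpolation=cv2.INTER_CUBIC))
E
```

```text
[ 534.09990725 -369.87493753    8.87229954] [ 3.13644446  0.04730576 -0.11692607]
```

View pics/w19.png

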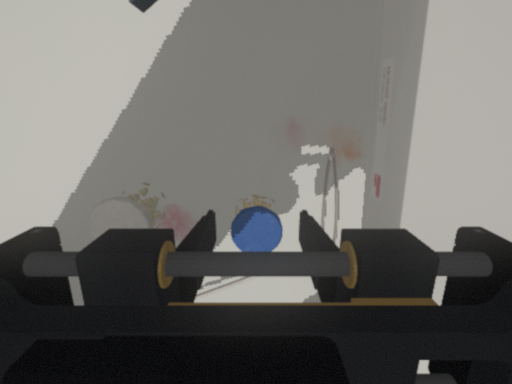

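View pics/s19.png

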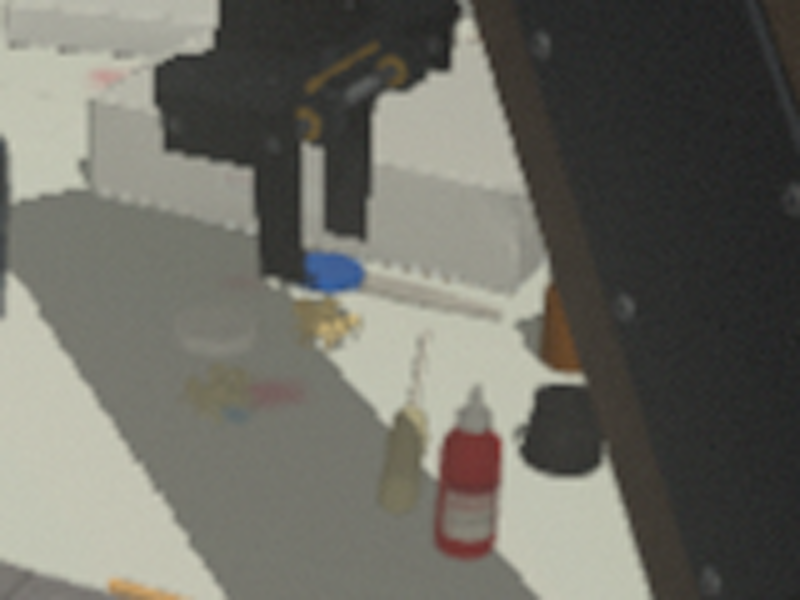

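```bash
python3 - <<'E'
from h import *
w=cam('wrist');c=cam('top')
print(ray(w,257,231,38))
for u,v in((363,200),(364,150),(371,150)): print(ray(c,u,v,0),ray(c,u,v,50))
print(ray(w,368,60,0),ray(w,358,150,0),ray(w,350,230,0))
s=cam('scene')
# box near-bottom-left corner zoom s19 (90,178), top-left (90,100); bottom right (520,290), top (545,200?)
for a,b in(((90,178),(90,100)),((515,290),(525,205))):
    g=ray(s,220+a[0]/5,110+a[1]/5,0)
    for z in(30,40,50,60,70): print(g.round(),z,proj(s,[g[0],g[1],z]).round(1),'obs',220+b[0]/5,110+b[1]/5)
E
```

```text
[ 531.2375271  -368.67240421   38.        ]
[ 476.88885697 -458.27354524    0.        ] [ 470.9949097  -442.28645257   50.        ]
[ 601.0932724  -467.81619508    0.        ] [ 588.12877353 -451.28587053   50.        ]
[ 600.8882519  -485.21060403    0.        ] [ 587.93542418 -467.69007261   50.        ]
[ 635.99321464 -460.26443676    0.        ] [ 572.23687388 -453.19952465    0.        ] [ 503.16656115 -446.31836838    0.        ]
[ 725. -489.    0.] 30 [237.9 135.9] obs 238.0 130.0
[ 725. -489.    0.] 40 [237.8 132.6] obs 238.0 130.0
[ 725. -489.    0.] 50 [237.8 129.3] obs 238.0 130.0
[ 725. -489.    0.] 60 [237.7 125.9] obs 238.0 130.0
[ 725. -489.    0.] 70 [237.7 122.6] obs 238.0 130.0
[ 457. -458.    0.] 30 [323.9 157.5] obs 325.0 151.0
[ 457. -458.    0.] 40 [324.2 154. ] obs 325.0 151.0
[ 457. -458.    0.] 50 [324.5 150.4] obs 325.0 151.0
[ 457. -458.    0.] 60 [324.8 146.8] obs 325.0 151.0
[ 457. -458.    0.] 70 [325.1 143.2] obs 325.0 151.0
```

>>> arm_command([
  [[0.4,-0.02,0.01,-0.15,0],[0.4,0,0,0,0]],
])

```text
t: 19.23
eef_pos: [532.5, -370.0, -3.3]
tcp_rot: [3.134, 0.043, -0.118]
ft_force: [-0.4, 1.3, 0.1]
opening: 0.599
```

>>> arm_command([
  [[0.4,-0.01,0,-0.13,0],[0.4,0,0,0,0]],
])

```text
t: 19.4
eef_pos: [532.1, -370.7, -14.3]
tcp_rot: [3.133, 0.041, -0.119]
ft_force: [0.6, 0.3, -2.4]
opening: 0.601
```

```bash
python3 - <<'E'
from h import *
s=env.state();c=cam('scene');w=cam('wrist');print(s['eef_pos'],s['tcp_rot'])
cv2.imwrite('pics/w20.png',w['bgr']);cv2.imwrite('pics/s20.png',cv2.resize(c['bgr'][110:230,220:380],None,fx=5,fy=5,interpolation=cv2.INTER_CUBIC))
E
```

```text
[ 532.07936185 -370.65638031  -14.34329519] [ 3.13250076  0.04133178 -0.11851538]
```

View pics/s20.png

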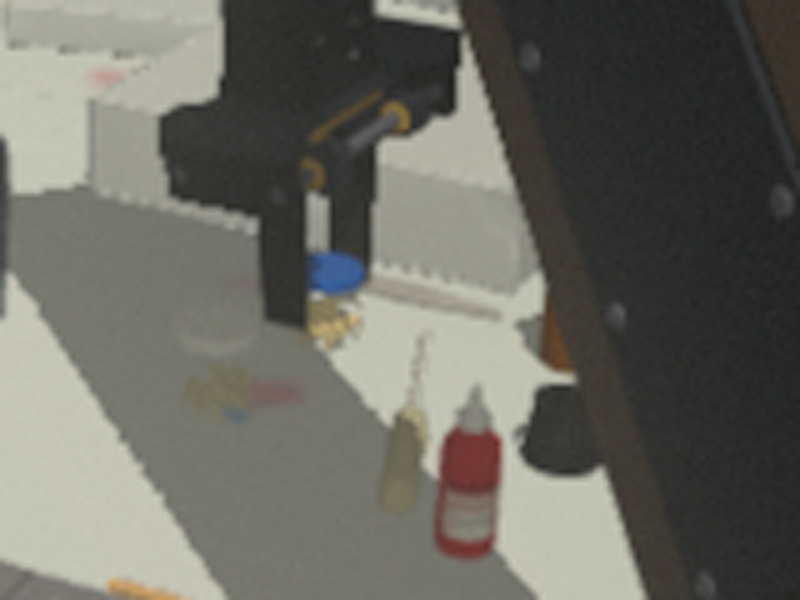

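>>> arm_command([
  [[0.7,0,0,0,0],[1,0,0,0,0],[1,0,0,0,0],[1,0,0,0,0],[1,0,0,0,0],[1,0,0,0,0]],
])

```text
t: 20.0
eef_pos: [534.7, -372.6, -8.5]
tcp_rot: [3.128, 0.035, -0.119]
ft_force: [0.3, -0.1, -0.0]
opening: 0.383
```

>>> arm_command([
  [[1,0,0,0.2,0],[1,0,0,0.3,0],[1,0,0,0.3,0],[1,0,0,0.3,0],[1,0,0,0,0]],
])

```text
t: 20.42
eef_pos: [533.0, -371.2, 103.4]
tcp_rot: [3.132, 0.04, -0.118]
ft_force: [-1.1, -0.6, -0.0]
opening: 0.382
```

>>> arm_command([
  [[1,0.04,0.4,0,0.03],[1,0.04,0.4,0,0.03],[1,0.04,0.4,0,0.03],[1,0.04,0.4,0,0.03],[1,0.04,0.4,0,0],[1,0.04,0.4,0,0],[1,0.04,0.4,0,0],[1,0.04,0.4,0,0],[1,0.05,0.4,0,0],[1,0.05,0.4,0,0],[1,0.05,0.3,0,0],[1,0,0,0,0]],
])

```text
t: 21.42
eef_pos: [577.3, 72.9, 103.5]
tcp_rot: [3.128, 0.035, -0.026]
ft_force: [0.5, -0.2, -0.4]
opening: 0.379
```

```bash
python3 - <<'E'
from h import *
s=env.state();c=cam('scene');w=cam('wrist');print(s['eef_pos'],s['tcp_rot'])
cv2.imwrite('pics/w21.png',w['bgr']);cv2.imwrite('pics/s21.png',cv2.resize(c['bgr'][100:310,80:330],None,fx=3,fy=2.8,interpolation=cv2.INTER_CUBIC))
E
```

```text
[577.32489562  72.91535608 103.49382312] [ 3.12829967  0.03482566 -0.02643574]
```

View pics/w21.png

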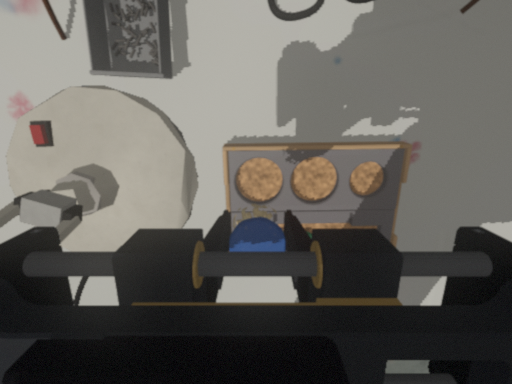

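View pics/s21.png

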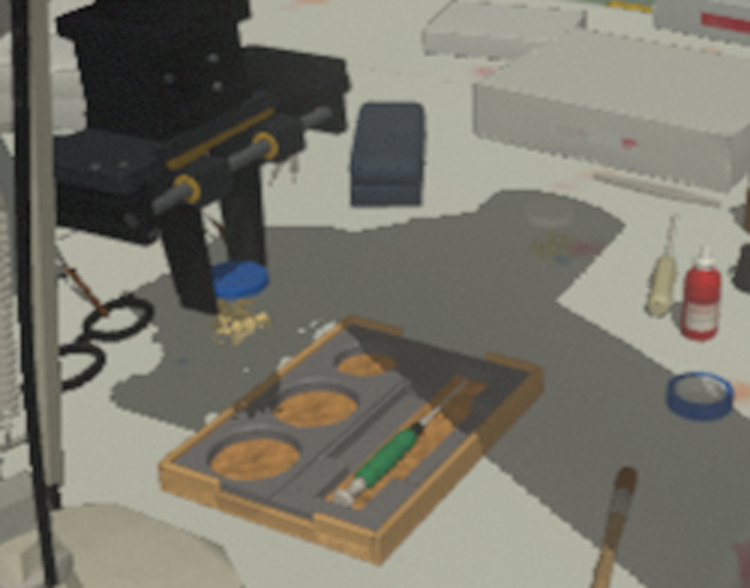

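```bash
python3 - <<'E'
from h import *
w=cam('wrist')
for sg,ce,m in blobs(w,(8,90,50),(25,255,255),(226,150,400,205),150): print('w',sg,ce.round(1),ray(w,*ce,8).round(1))
for z in (140,150,160): print(ray(w,258,243,z), ray(w,258,243,z)-env.state()['eef_pos'])
E
```

```text
w [ 290  157   45   43 1524] [311.8 178.3] [576.2   6.1   8. ]
w [ 235  158   46   43 1527] [257.3 179. ] [577.1  68.4   8. ]
w [348 162  33  33 830] [364.4 177.8] [574.9 -54.4   8. ]
[568.85684327  70.1542424  140.        ] [-8.00315056  1.99753517 36.5974084 ]
[574.43757099  70.18798259 150.        ] [-2.42242284  2.03127535 46.5974084 ]
[580.01829872  70.22172277 160.        ] [ 3.15830489  2.06501554 56.5974084 ]
```

>>> arm_command([
  [[1,0.02,0,-0.3,0.01],[1,0,0,-0.3,0],[1,0,0,0,0],[1,0,0,0,0]],
])

```text
t: 21.9
eef_pos: [579.8, 62.8, 43.3]
tcp_rot: [3.127, 0.033, -0.027]
ft_force: [0.7, 0.3, 0.3]
opening: 0.379
```

```bash
python3 - <<'E'
from h import *
s=env.state();c=cam('scene');w=cam('wrist');print(s['eef_pos'],s['tcp_rot'])
cv2.imwrite('pics/w22.png',w['bgr']);cv2.imwrite('pics/s22.png',cv2.resize(c['bgr'][150:310,100:320],None,fx=3.5,fy=3.5,interpolation=cv2.INTER_CUBIC))
E
```

```text
[579.79272424  62.77570773  43.30262368] [ 3.12692339  0.03258613 -0.02659338]
```

View pics/s22.png

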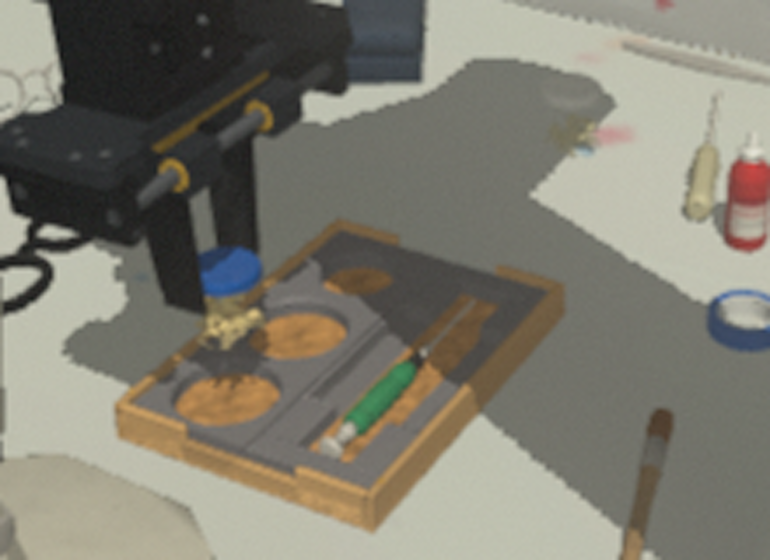

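View pics/w22.png

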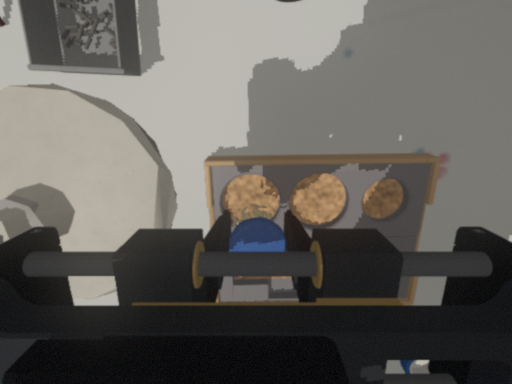

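>>> arm_command([
  [[1,0,0.05,-0.2,0.01],[1,0,0,0,0],[1,0,0,0,0]],
])

```text
t: 22.25
eef_pos: [582.4, 66.6, 28.4]
tcp_rot: [3.127, 0.025, -0.021]
ft_force: [-0.1, -0.4, 0.6]
opening: 0.376
```

```bash
python3 - <<'E'
from h import *
s=env.state();c=cam('scene');w=cam('wrist');print(s['eef_pos'],s['tcp_rot'])
for z in (75,85): print(ray(w,258,243,z))
cv2.imwrite('pics/w23.png',w['bgr']);cv2.imwrite('pics/s23.png',cv2.resize(c['bgr'][150:310,100:320],None,fx=3.5,fy=3.5,interpolation=cv2.INTER_CUBIC))
E
```

```text
[582.39625233  66.56614446  28.35795908] [ 3.12708207  0.02539638 -0.02064377]
[579.3803568   67.41682946  75.        ]
[584.83067107  67.49573279  85.        ]
```

View pics/s23.png

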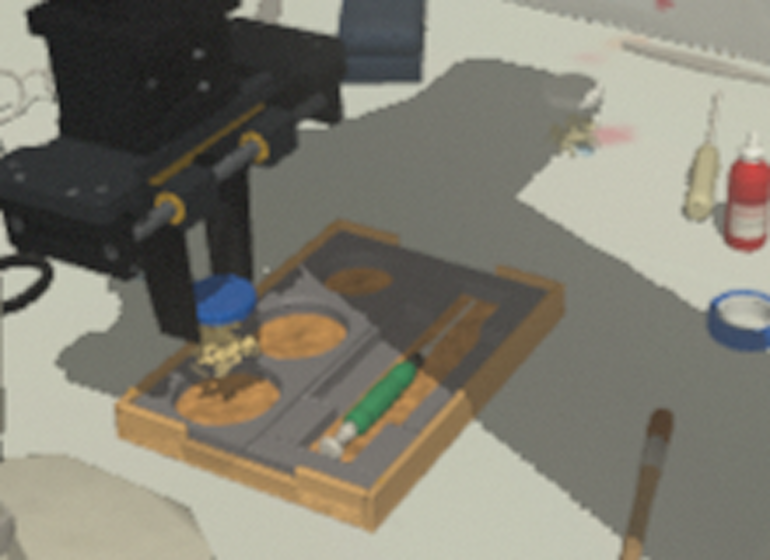

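View pics/w23.png

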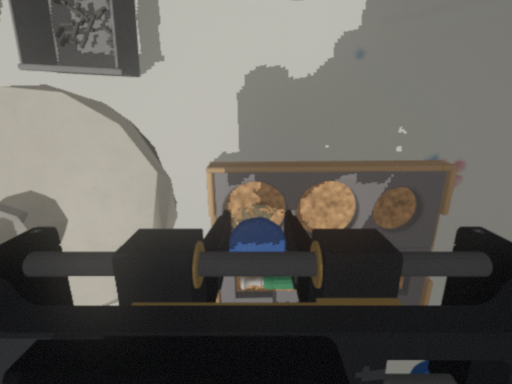

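>>> arm_command([
  [[1,-0.04,0.02,-0.15,0],[1,0,0,0,0],[1,0,0,0,0]],
])

```text
t: 22.6
eef_pos: [579.8, 68.2, 16.6]
tcp_rot: [3.127, 0.021, -0.021]
ft_force: [-0.5, 0.3, 0.5]
opening: 0.382
```

>>> arm_command([
  [[1,-0.03,0.02,-0.1,0],[1,0,0,0,0]],
])

```text
t: 22.77
eef_pos: [577.5, 70.2, 7.7]
tcp_rot: [3.127, 0.019, -0.021]
ft_force: [-0.6, 0.5, -1.8]
opening: 0.377
```

```bash
python3 - <<'E'
from h import *
s=env.state();c=cam('scene');w=cam('wrist');print(s['eef_pos'],s['tcp_rot'])
for z in (50,55): print(ray(w,258,243,z))
cv2.imwrite('pics/w24.png',w['bgr']);cv2.imwrite('pics/s24.png',cv2.resize(c['bgr'][150:310,100:320],None,fx=3.5,fy=3.5,interpolation=cv2.INTER_CUBIC))
E
```

```text
[577.49930666  70.2175662    7.74403468] [ 3.12725758  0.01864366 -0.02132777]
[572.26808608  70.89983965  50.        ]
[574.93939621  70.93738853  55.        ]
```

View pics/s24.png

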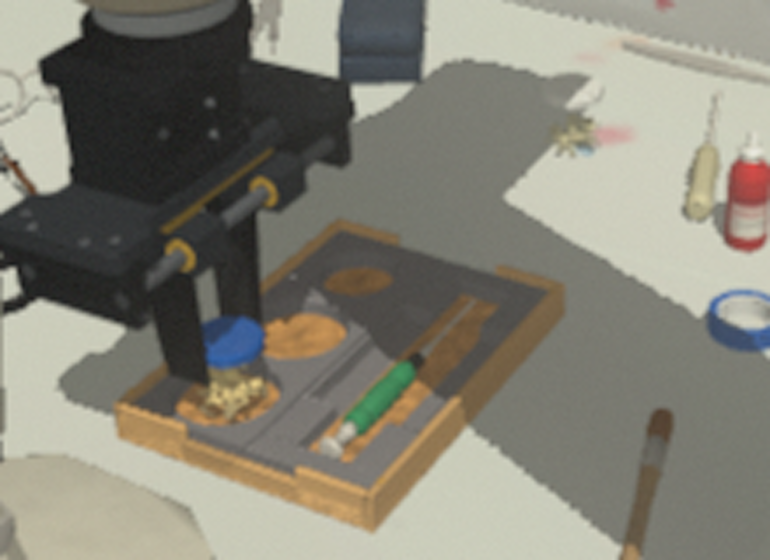

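View pics/w24.png

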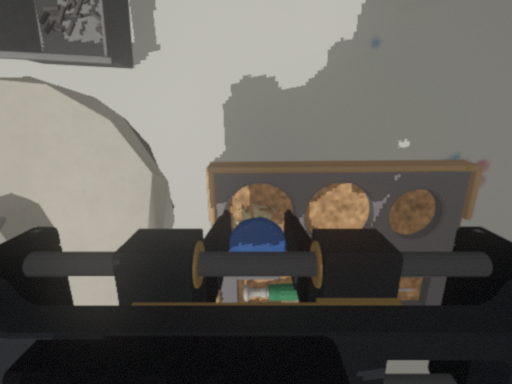

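>>> arm_command([
  [[1,0.01,-0.02,-0.06,0],[1,0,0,0,0]],
])

```text
t: 23.03
eef_pos: [580.1, 68.0, 3.0]
tcp_rot: [3.127, 0.016, -0.021]
ft_force: [-0.7, -1.6, -0.1]
opening: 0.38
```

>>> arm_command([
  [[1,0,0,-0.04,0],[1,0,0,0,0]],
])

```text
t: 23.2
eef_pos: [580.9, 67.9, -1.1]
tcp_rot: [3.127, 0.014, -0.021]
ft_force: [-1.2, 0.7, -1.3]
opening: 0.38
```

```bash
python3 - <<'E'
from h import *
s=env.state();c=cam('scene');w=cam('wrist');print(s['eef_pos'],s['tcp_rot'])
for z in (46,50): print(ray(w,258,243,z))
cv2.imwrite('pics/s25.png',cv2.resize(c['bgr'][150:310,100:320],None,fx=3.5,fy=3.5,interpolation=cv2.INTER_CUBIC))
E
```

```text
[580.93304464  67.85727652  -1.12177676] [ 3.12748188  0.01438918 -0.02135276]
[577.5597741   68.64831934  46.        ]
[579.68390374  68.67831153  50.        ]
```

View pics/s25.png

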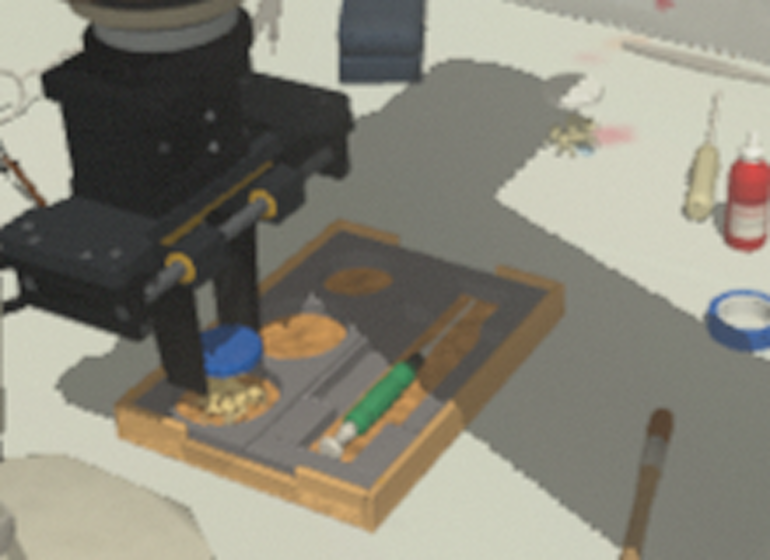

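>>> arm_command([
  [[1,-0.01,0.01,-0.03,0],[1,0,0,0,0]],
])

```text
t: 23.47
eef_pos: [582.1, 67.7, -1.6]
tcp_rot: [3.126, 0.009, -0.02]
ft_force: [-0.2, -0.7, -0.8]
opening: 0.385
```

```bash
python3 - <<'E'
from h import *
s=env.state();c=cam('scene');print(s['eef_pos'],s['ft_force'])
for sg,ce,m in blobs(c,(100,110,40),(130,255,255),(140,230,190,270),50): print(sg,ce)
for z in(44,46,48,52,56): print(z,proj(c,[577.5,68.7,z]))
E
```

```text
[582.06347623  67.69936877  -1.59332251] [-0.18030474 -0.73586145 -0.75433597]
[158 243  16  14 197] [165.21319797 249.49238579]
44 [162.28048414 248.55959294]
46 [162.17537822 247.62516479]
48 [162.07001858 246.68848096]
52 [161.85853444 244.80831349]
56 [161.64602431 242.91902464]
```

>>> arm_command([
  [[0.55,0,0,0,0],[0.45,0,0,0,0],[0.45,0,0,0,0],[0.45,0,0,0,0]],
])

```text
t: 23.85
eef_pos: [581.3, 67.9, -2.1]
tcp_rot: [3.126, 0.011, -0.021]
ft_force: [-0.6, -0.8, 0.3]
opening: 0.542
```

>>> arm_command([
  [[0.45,0,0,0.3,0],[0.45,0,0,0.3,0],[0.45,0,0,0.4,0],[0.45,0,0,0.4,0],[0.45,0,0,0,0]],
])

```text
t: 24.27
eef_pos: [578.0, 68.1, 139.9]
tcp_rot: [3.126, 0.02, -0.02]
ft_force: [0.9, -0.5, -0.2]
opening: 0.547
```

```bash
python3 - <<'E'
from h import *
s=env.state();c=cam('scene');w=cam('wrist');print(s['eef_pos'],s['tcp_rot'])
m=cv2.inRange(w['hsv'],np.array((100,100,20)),np.array((135,255,255)));m[:120]=0;m[260:]=0;m[:,:210]=0;m[:,310:]=0
x,y,a,b=cv2.boundingRect(m);print(x,y,a,b,ray(w,x+a/2,y+b/2,46))
cv2.imwrite('pics/w26.png',w['bgr']);cv2.imwrite('pics/s26.png',cv2.resize(c['bgr'][150:310,100:320],None,fx=3.5,fy=3.5,interpolation=cv2.INTER_CUBIC))
E
```

```text
[578.04662496  68.14018641 139.8878305 ] [ 3.12618503  0.02025562 -0.02037215]
240 167 31 30 [576.17763753  69.21566959  46.        ]
```

View pics/s26.png

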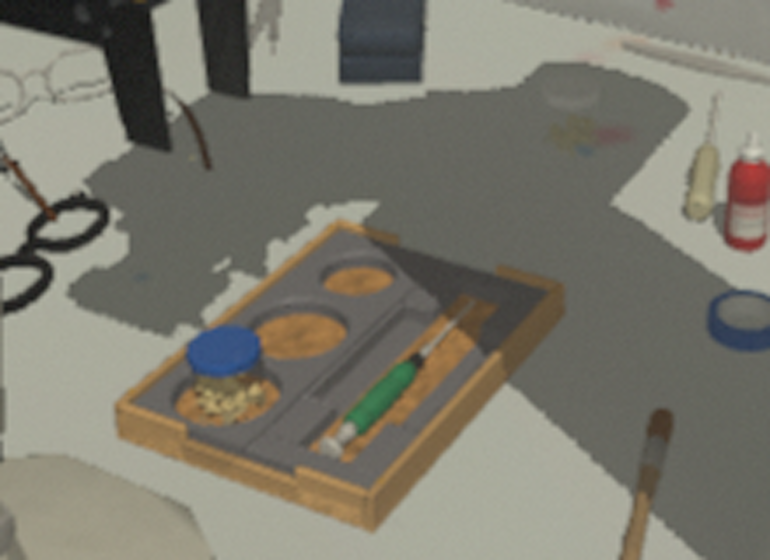

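View pics/w26.png

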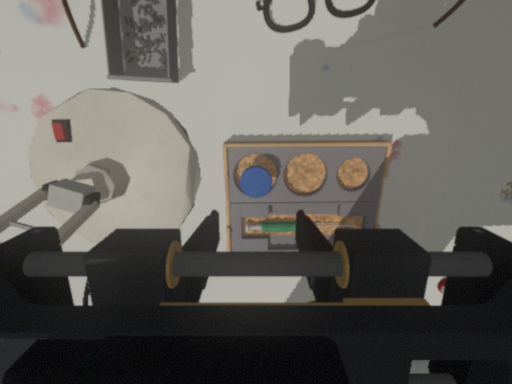

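>>> arm_command([
  [[0.4,-0.17,-0.33,0,0.155],[0.4,-0.17,-0.33,0,0.155],[0.4,-0.17,-0.33,0,0.155],[0.4,-0.17,-0.33,0,0.155],[0.4,-0.17,-0.33,0,0.155],[0.4,-0.17,-0.33,0,0.155],[0.4,-0.17,-0.33,0,0.155],[0.4,-0.17,-0.33,0,0.155],[0.4,-0.17,-0.33,0,0.155],[0.4,-0.17,-0.33,0,0.155],[0.4,-0.1,-0.15,0,0.155],[0.4,0,-0.05,0,0.155]],
])

```text
t: 25.37
eef_pos: [390.4, -268.7, 117.2]
tcp_rot: [-3.135, 0.032, 1.399]
ft_force: [-0.2, 0.5, -0.4]
opening: 0.598
```

>>> arm_command([
  [[0.4,0,0,0,0.155],[0.4,0,0,0,0.1],[0.4,0,0,0,0]],
])

```text
t: 25.62
eef_pos: [387.1, -269.5, 112.5]
tcp_rot: [-3.129, 0.027, 1.611]
ft_force: [-0.2, -0.8, 0.1]
opening: 0.601
```

```bash
python3 - <<'E'
from h import *
s=env.state();w=cam('wrist');print(s['eef_pos'],s['tcp_rot'],s['joints'])
cv2.imwrite('pics/w27.png',w['bgr'])
E
```

```text
[ 387.05526247 -269.54270455  112.5405287 ] [-3.12877571  0.02682132  1.61137462] [-0.73015725  0.37082693  2.00855284 -0.0411946   0.7531454  -0.74063623]
```

View pics/w27.png

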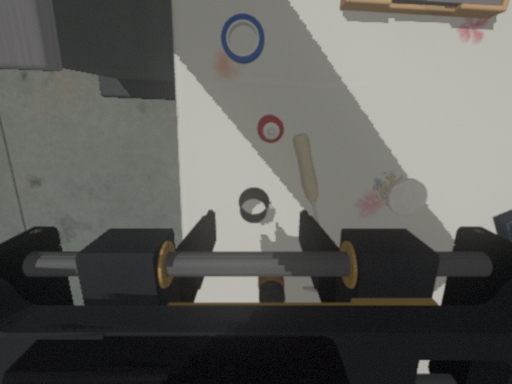

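```bash
python3 - <<'E'
from h import *
w=cam('wrist')
cv2.imwrite('pics/w27z.png',cv2.resize(w['bgr'][100:230,210:340],None,fx=4.5,fy=4.5,interpolation=cv2.INTER_CUBIC))
m=cv2.inRange(w['hsv'],np.array((0,0,0)),np.array((180,255,75)));k=np.zeros_like(m);k[180:226,232:280]=255;m&=k
x,y,a,b=cv2.boundingRect(m);print('dark',x,y,a,b);print([ray(w,x+a/2,y+b/2,z).round(1) for z in(0,15,31)])
m=cv2.inRange(w['hsv'],np.array((0,90,40)),np.array((10,255,255)))|cv2.inRange(w['hsv'],np.array((170,90,40)),np.array((180,255,255)));k=np.zeros_like(m);k[105:150,250:290]=255;m&=k
x,y,a,b=cv2.boundingRect(m);print('red',x,y,a,b);print([ray(w,x+a/2,y+b/2,z).round(1) for z in(0,30,59)]);print(ray(w,270.5,130,78))
E
```

```text
dark 240 189 29 33
[array([ 385.4, -307.7,    0. ]), array([ 385.6, -302. ,   15. ]), array([ 385.7, -296. ,   31. ])]
red 258 116 25 26
[array([ 400.5, -213.6,    0. ]), array([ 399.3, -211.3,   30. ]), array([ 398.2, -209. ,   59. ])]
[ 397.50992845 -208.41666495   78.        ]
```

View pics/w27z.png

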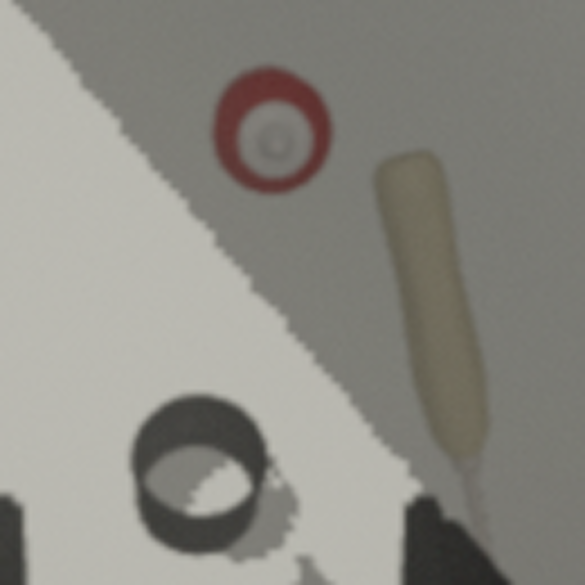

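```bash
python3 - <<'E'
from h import *
w=cam('wrist');c=cam('top')
print(ray(w,254.4,202.5,0),ray(w,254.4,211,31),ray(w,254.4,204,3))
print((38/ (136/4.5))*w['fx'], (w['R']@np.array([385,-300,0])+w['t'])[2],(w['R']@np.array([385,-300,31])+w['t'])[2])
E
```

```text
[ 385.49593885 -303.92203778    0.        ] [ 386.1471468  -302.76325647   31.        ] [ 385.59084301 -304.78713685    3.        ]
336.0705991271645 331.1102329627205 301.4293955765367
```

>>> arm_command([
  [[0.4,0,-0.33,0,-0.03],[0.4,0,-0.02,-0.3,-0.02],[0.4,0,0,-0.3,0],[0.4,0,0,0,0],[0.4,0,0,0,0]],
])

```text
t: 26.23
eef_pos: [389.6, -305.3, 52.5]
tcp_rot: [-3.132, 0.03, 1.558]
ft_force: [-0.4, 0.6, 0.8]
opening: 0.6
```

```bash
python3 - <<'E'
from h import *
s=env.state();w=cam('wrist');c=cam('scene');print(s['eef_pos'],s['tcp_rot'],proj(w,[385.5,-302.5,31]),proj(w,[385.5,-302.5,0]))
cv2.imwrite('pics/w28.png',w['bgr']);cv2.imwrite('pics/s28.png',cv2.resize(c['bgr'][120:260,260:400],None,fx=4,fy=4,interpolation=cv2.INTER_CUBIC))
E
```

```text
[ 389.56407449 -305.28550882   52.49009186] [-3.13239677  0.02996051  1.55831775] [250.79274506 198.46590854] [251.79183134 188.01378347]
```

View pics/w28.png

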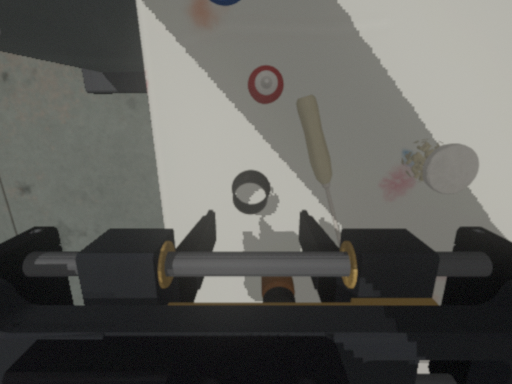

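View pics/s28.png

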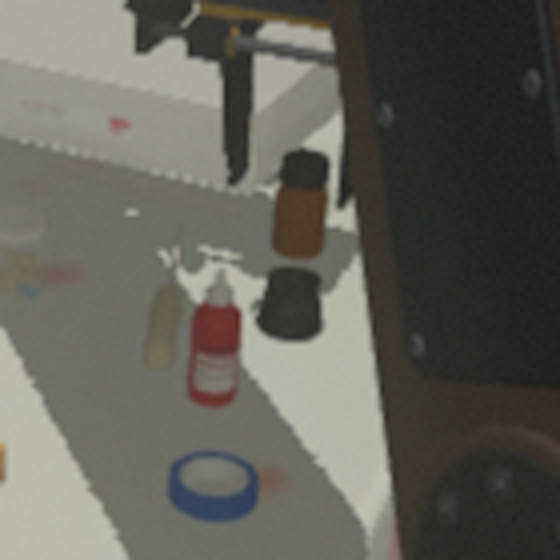

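>>> arm_command([
  [[0.4,-0.04,0.03,-0.3,0],[0.4,0,0,0,0],[0.4,0,0,0,0]],
])

```text
t: 26.58
eef_pos: [387.9, -303.4, 27.2]
tcp_rot: [-3.138, 0.036, 1.559]
ft_force: [-0.1, -0.6, 0.7]
opening: 0.601
```

```bash
python3 - <<'E'
from h import *
s=env.state();w=cam('wrist');c=cam('scene');print(s['eef_pos'],s['tcp_rot'],ray(c,332.5,201.7,0))
cv2.imwrite('pics/w29.png',w['bgr']);cv2.imwrite('pics/s29.png',cv2.resize(c['bgr'][120:260,260:400],None,fx=4,fy=4,interpolation=cv2.INTER_CUBIC))
E
```

```text
[ 387.93559182 -303.40386562   27.22178443] [-3.13804335  0.03550063  1.55933622] [ 380.66321729 -299.40452088    0.        ]
```

View pics/w29.png

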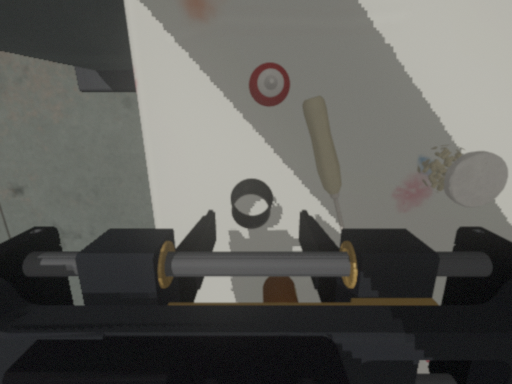

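View pics/s29.png

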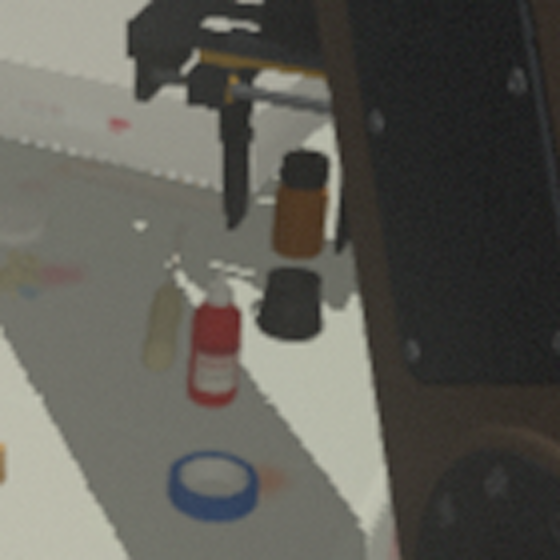

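>>> arm_command([
  [[0.4,-0.04,0.02,-0.25,0],[0.4,0,0,0,0],[0.4,0,0,0,0]],
])

```text
t: 26.93
eef_pos: [386.0, -303.1, 6.4]
tcp_rot: [3.14, 0.04, 1.56]
ft_force: [0.2, 0.0, 0.2]
opening: 0.596
```

>>> arm_command([
  [[0.4,-0.01,0.0,-0.18,0],[0.4,0,0,0,0]],
])

```text
t: 27.1
eef_pos: [386.3, -304.3, -8.9]
tcp_rot: [3.138, 0.043, 1.559]
ft_force: [-0.8, 0.1, -0.6]
opening: 0.597
```

```bash
python3 - <<'E'
from h import *
s=env.state();w=cam('wrist');c=cam('scene');print(s['eef_pos'],s['tcp_rot'])
cv2.imwrite('pics/w30.png',w['bgr']);cv2.imwrite('pics/s30.png',cv2.resize(c['bgr'][120:260,260:400],None,fx=4,fy=4,interpolation=cv2.INTER_CUBIC))
E
```

```text
[ 386.29420352 -304.27927199   -8.89281255] [3.13764988 0.04303889 1.55938211]
```

View pics/w30.png

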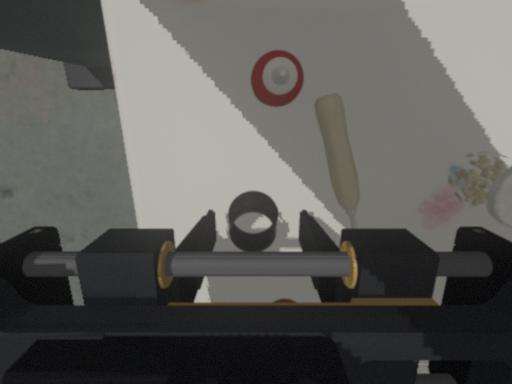

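View pics/s30.png

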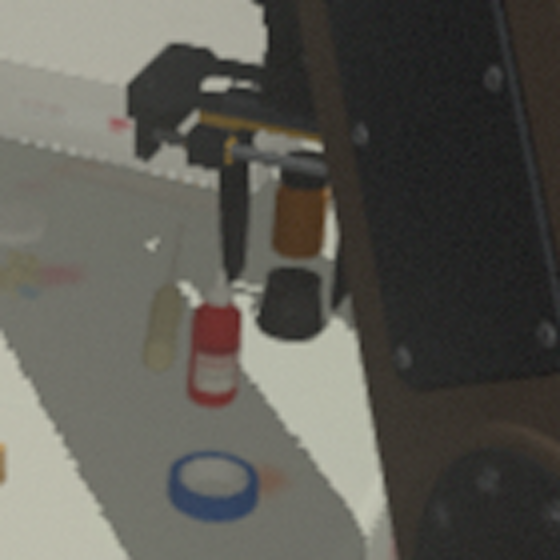

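>>> arm_command([
  [[0.4,-0.03,0.03,-0.11,0],[0.4,0,0,0,0]],
])

```text
t: 27.37
eef_pos: [385.0, -302.7, -15.8]
tcp_rot: [3.134, 0.047, 1.559]
ft_force: [0.2, 0.3, 0.2]
opening: 0.602
```

>>> arm_command([
  [[0.6,0,0,-0.02,0],[1,0,0,0,0],[1,0,0,0,0],[1,0,0,0,0],[1,0,0,0,0],[1,0,0,0,0]],
])

```text
t: 27.87
eef_pos: [386.8, -304.3, -14.0]
tcp_rot: [3.131, 0.05, 1.559]
ft_force: [-0.5, 0.6, -0.7]
opening: 0.38
```

```bash
python3 - <<'E'
from h import *
s=env.state();w=cam('wrist');c=cam('scene');print(s['eef_pos'],s['tcp_rot'],s['opening'])
cv2.imwrite('pics/w31.png',w['bgr']);cv2.imwrite('pics/s31.png',cv2.resize(c['bgr'][120:260,260:400],None,fx=4,fy=4,interpolation=cv2.INTER_CUBIC))
E
```

```text
[ 386.82045202 -304.32611768  -13.97845796] [3.13079456 0.04990188 1.55937276] 0.3797752579511925
```

View pics/w31.png

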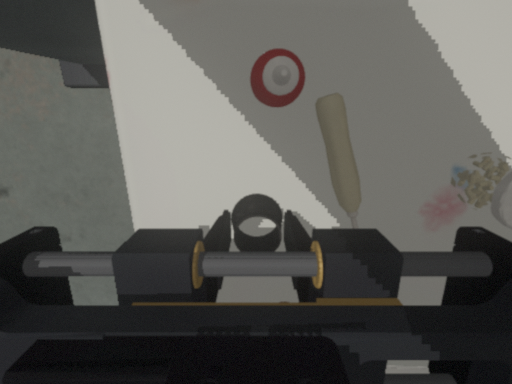

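View pics/s31.png

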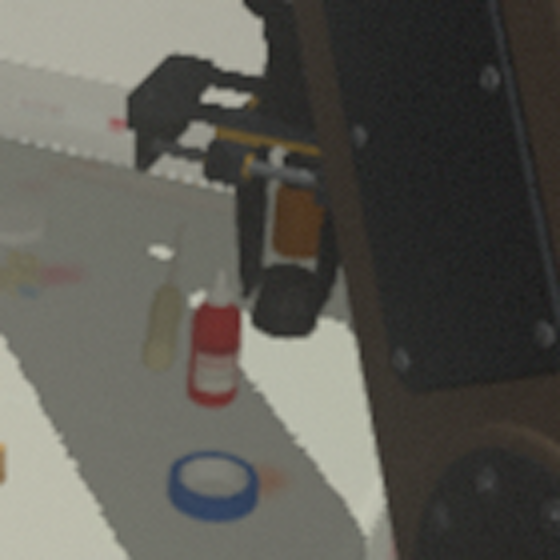

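>>> arm_command([
  [[1,0,0,0,0],[1,0,0,0,0]],
])

```text
t: 28.13
eef_pos: [386.7, -304.3, -14.1]
tcp_rot: [3.131, 0.05, 1.559]
ft_force: [-0.5, 0.1, -0.4]
opening: 0.384
```

>>> arm_command([
  [[1,0,0,0.2,0],[1,0,0,0.3,0],[1,0,0,0,0],[1,0,0,0,0]],
])

```text
t: 28.47
eef_pos: [386.1, -303.7, 36.6]
tcp_rot: [3.133, 0.047, 1.559]
ft_force: [0.4, 0.3, -1.0]
opening: 0.38
```

```bash
python3 - <<'E'
from h import *
s=env.state();w=cam('wrist');c=cam('scene');print(s['eef_pos'],s['tcp_rot'],s['opening'])
cv2.imwrite('pics/w32.png',cv2.resize(w['bgr'][130:300,170:345],None,fx=4,fy=3.4));cv2.imwrite('pics/s32.png',cv2.resize(c['bgr'][120:260,260:400],None,fx=4,fy=4,interpolation=cv2.INTER_CUBIC))
E
```

```text
[ 386.09059967 -303.67418839   36.5866932 ] [3.13315441 0.04747465 1.55939271] 0.37996634804022195
```

View pics/w32.png

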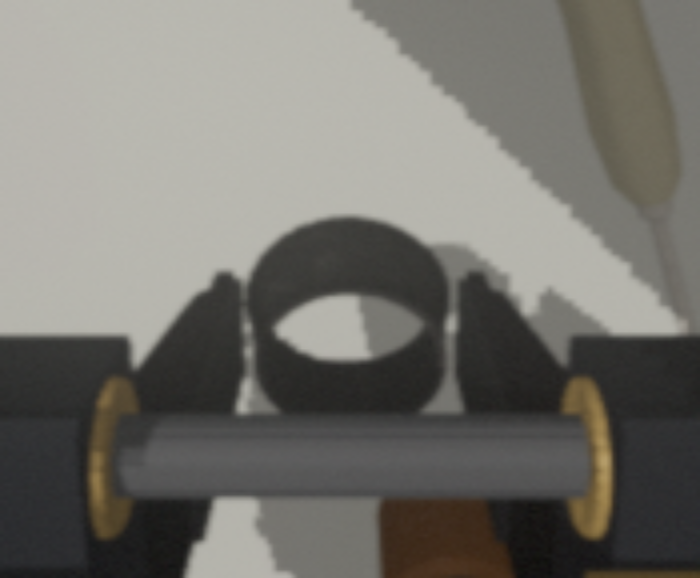

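View pics/s32.png

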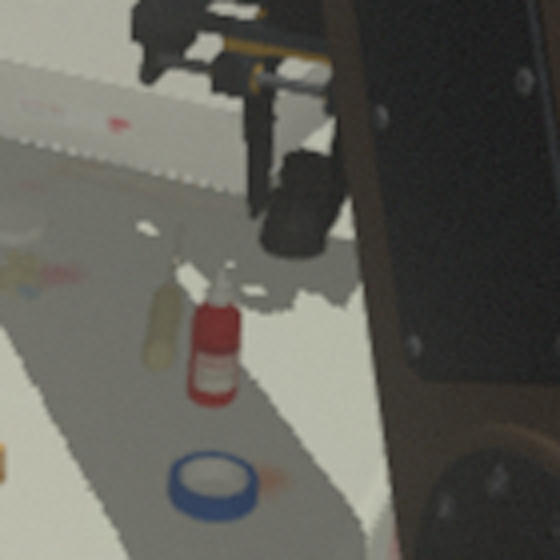

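```bash
python3 - <<'E'
from h import *
c=cam('scene')
g=cv2.convertScaleAbs(c['bgr'][145:200,310:355],alpha=2.2,beta=0)
cv2.imwrite('pics/s33.png',cv2.resize(g,None,fx=12,fy=10,interpolation=cv2.INTER_CUBIC))
E
```

```text
(no output)
```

View pics/s33.png

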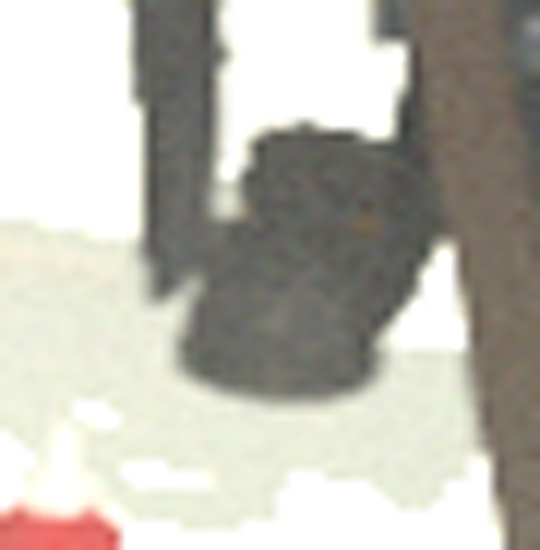

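>>> arm_command([
  [[1,0,0,0.35,0],[1,0.05,0.1,0.3,-0.05],[1,0.15,0.25,0.05,-0.15],[1,0.17,0.28,0,-0.15],[1,0.17,0.28,0,-0.15],[1,0.17,0.28,0,-0.15],[1,0.17,0.28,0,-0.15],[1,0.17,0.28,0,-0.15],[1,0.17,0.28,0,-0.15],[1,0.17,0.28,0,-0.15],[1,0.17,0.28,0,-0.15],[1,0.17,0.28,0,-0.15]],
])

```text
t: 29.62
eef_pos: [555.1, -12.2, 97.2]
tcp_rot: [-3.136, 0.047, 0.309]
ft_force: [0.4, -0.3, -0.5]
opening: 0.381
```

>>> arm_command([
  [[1,0.1,0.1,0,-0.15],[1,0.1,0.1,0,-0.15],[1,0,0,0,-0.12],[1,0,0,0,-0.12],[1,0,0,0,0],[1,0,0,0,0]],
])

```text
t: 30.12
eef_pos: [576.6, 16.4, 89.3]
tcp_rot: [-3.136, 0.056, -0.133]
ft_force: [0.4, -0.4, 0.7]
opening: 0.382
```

```bash
python3 - <<'E'
from h import *
s=env.state();w=cam('wrist');c=cam('scene');print(s['eef_pos'],s['tcp_rot'],s['opening'])
cv2.imwrite('pics/w34.png',w['bgr']);cv2.imwrite('pics/s34.png',cv2.resize(c['bgr'][120:310,90:330],None,fx=3.2,fy=3.1,interpolation=cv2.INTER_CUBIC))
E
```

```text
[576.64416872  16.40785405  89.25742863] [-3.13559331  0.05634758 -0.13256719] 0.38216349864945665
```

View pics/w34.png

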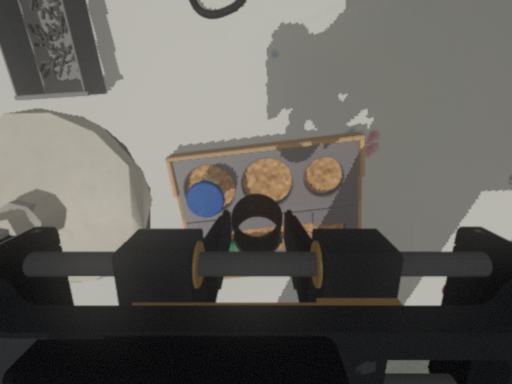

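View pics/s34.png

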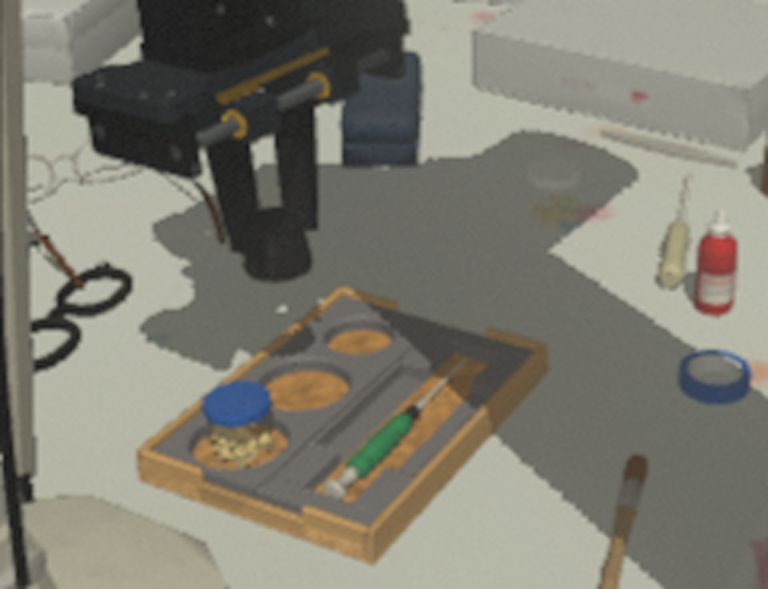

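```bash
python3 - <<'E'
from h import *
w=cam('wrist');e=env.state()['eef_pos']
for v,z in((218,103),(221,103),(221,100)): print(ray(w,257.5,v,z)-e)
for sg,ce,m in blobs(w,(8,90,50),(25,255,255),(226,150,350,205),150): print('w',sg,ce.round(1),ray(w,*ce,8).round(1))
E
```

```text
[ 0.26396652  0.49079509 13.10212381]
[-2.20647559  0.81673447 13.10212381]
[-3.63776096  1.0194783  10.10212381]
w [ 244  159   47   43 1541] [267.4 179.1] [577.7   6.    8. ]
w [305 158  36  34 988] [322.5 174.6] [575.  -53.6   8. ]
w [226 174   9  31 191] [229.  188.9] [572.   49.5   8. ]
```

>>> arm_command([
  [[1,0,-0.08,-0.25,0.15],[1,0,0,-0.2,0],[1,0,0,0,0],[1,0,0,0,0]],
])

```text
t: 30.6
eef_pos: [577.4, 7.0, 44.9]
tcp_rot: [-3.136, 0.053, -0.004]
ft_force: [-0.6, -0.1, 0.1]
opening: 0.383
```

>>> arm_command([
  [[1,0,0,-0.25,0],[1,0,0,0,0],[1,0,0,0,0]],
])

```text
t: 30.85
eef_pos: [578.9, 6.7, 22.6]
tcp_rot: [-3.136, 0.049, -0.004]
ft_force: [-0.1, -0.9, -0.3]
opening: 0.384
```

```bash
python3 - <<'E'
from h import *
s=env.state();w=cam('wrist');c=cam('scene');print(s['eef_pos'],s['tcp_rot'],s['opening'])
e=s['eef_pos']
for v,dz in((218,14),(221,14)): print(ray(w,257.5,v,e[2]+dz))
cv2.imwrite('pics/w35.png',w['bgr']);cv2.imwrite('pics/s35.png',cv2.resize(c['bgr'][150:310,100:320],None,fx=3.5,fy=3.5,interpolation=cv2.INTER_CUBIC))
E
```

```text
[578.86630402   6.6651588   22.62227851] [-3.13610264  0.04933421 -0.00419907] 0.38421578551878266
[579.50453304   6.91326035  36.62227851]
[577.02849565   6.91989693  36.62227851]
```

View pics/w35.png

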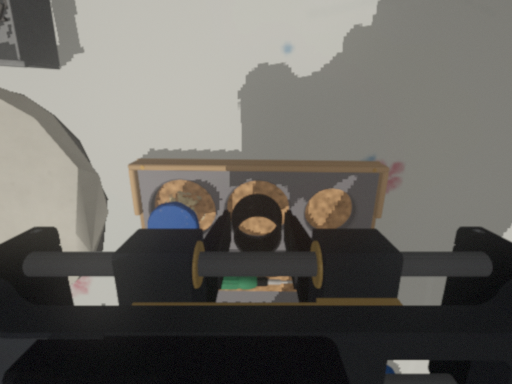

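View pics/s35.png

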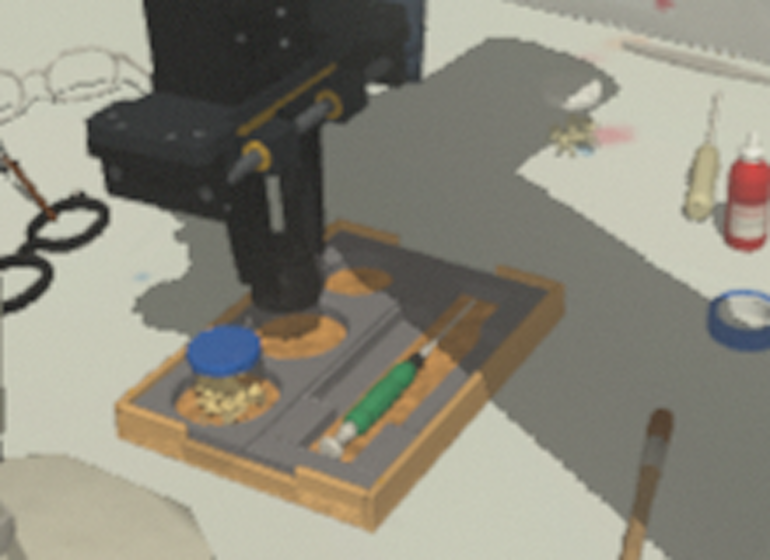

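>>> arm_command([
  [[1,-0.02,0,-0.18,0],[1,0,0,0,0],[1,0,0,0,0]],
])

```text
t: 31.2
eef_pos: [578.7, 6.6, 8.6]
tcp_rot: [-3.137, 0.044, -0.004]
ft_force: [1.0, -0.0, 1.1]
opening: 0.375
```

>>> arm_command([
  [[1,-0.02,0,-0.08,0],[1,0,0,0,0]],
])

```text
t: 31.37
eef_pos: [577.4, 6.6, 2.1]
tcp_rot: [-3.137, 0.042, -0.004]
ft_force: [-0.8, -0.5, -1.2]
opening: 0.383
```

```bash
python3 - <<'E'
from h import *
s=env.state();w=cam('wrist');c=cam('scene');print(s['eef_pos'],s['tcp_rot'],s['opening'])
e=s['eef_pos']
for v,dz in((218,14),(221,14)): print(ray(w,257.5,v,e[2]+dz))
cv2.imwrite('pics/w36.png',w['bgr']);cv2.imwrite('pics/s36.png',cv2.resize(c['bgr'][150:310,100:320],None,fx=3.5,fy=3.5,interpolation=cv2.INTER_CUBIC))
E
```

```text
[577.3583083    6.64538824   2.12576063] [-3.13687752  0.04164021 -0.00385821] 0.38276785895107457
[577.88731622   6.90693844  16.12576063]
[575.42029128   6.91255772  16.12576063]
```

View pics/s36.png

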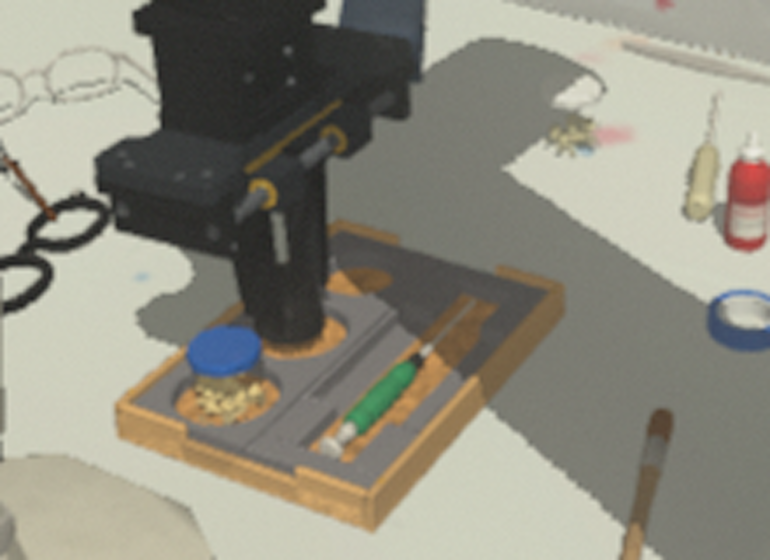

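Lower slowly until it stops.

>>> arm_command([
  [[1,0,0,-0.05,0],[1,0,0,0,0]],
])

```text
t: 31.63
eef_pos: [578.6, 6.5, -1.7]
tcp_rot: [-3.137, 0.039, -0.004]
ft_force: [-0.3, -0.3, -0.4]
opening: 0.383
```

>>> arm_command([
  [[1,0,0,-0.04,0],[1,0,0,0,0]],
])

```text
t: 31.8
eef_pos: [578.7, 6.5, -6.0]
tcp_rot: [-3.137, 0.039, -0.004]
ft_force: [0.1, 0.3, -0.3]
opening: 0.38
```

>>> arm_command([
  [[1,0,0,-0.02,0],[1,0,0,0,0]],
])

```text
t: 31.97
eef_pos: [579.6, 7.0, -7.3]
tcp_rot: [-3.137, 0.037, -0.004]
ft_force: [-0.6, 0.8, -1.1]
opening: 0.383
```

>>> arm_command([
  [[0.55,0,0,0,0],[0.45,0,0,0,0],[0.45,0,0,0,0],[0.45,0,0,0,0]],
])

```text
t: 32.3
eef_pos: [579.6, 6.9, -7.5]
tcp_rot: [-3.137, 0.037, -0.004]
ft_force: [-0.4, 0.6, -0.2]
opening: 0.543
```

>>> arm_command([
  [[0.45,0,0,0.2,0],[0.45,0,0,0.3,0],[0.45,0,0,0.4,0],[0.45,0,0,0.4,0],[0.45,0,0,0,0]],
])

```text
t: 32.72
eef_pos: [577.0, 6.9, 124.7]
tcp_rot: [-3.136, 0.045, -0.004]
ft_force: [1.1, 0.3, -0.1]
opening: 0.548
```

```bash
python3 - <<'E'
from h import *
s=env.state();w=cam('wrist');c=cam('scene');print(s['eef_pos'],s['tcp_rot'],s['opening'])
cv2.imwrite('pics/w37.png',w['bgr']);cv2.imwrite('pics/s37.png',cv2.resize(c['bgr'][150:310,100:320],None,fx=3.5,fy=3.5,interpolation=cv2.INTER_CUBIC))
E
```

```text
[576.97261434   6.85735909 124.66252814] [-3.13620056  0.04475076 -0.00431731] 0.5484031636027746
```

View pics/w37.png

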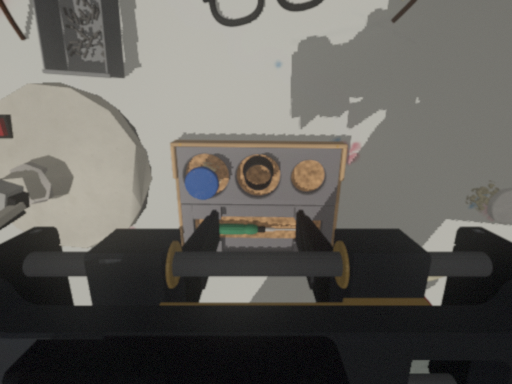

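View pics/s37.png

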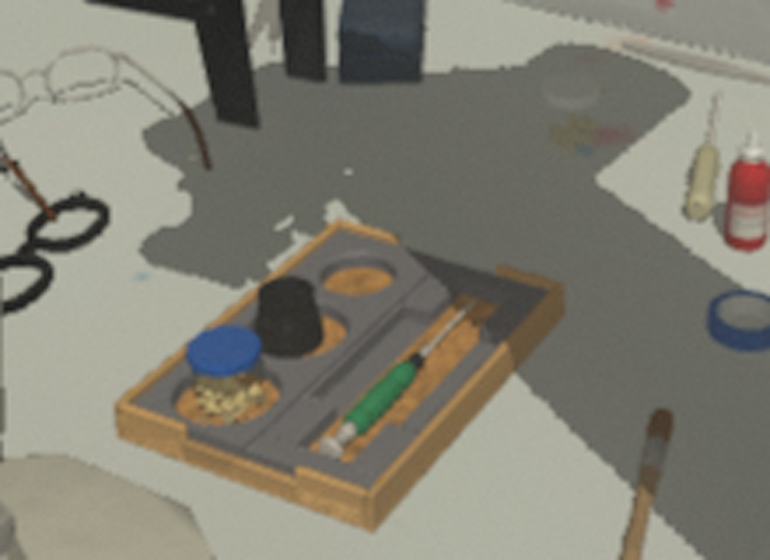

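>>> arm_command([
  [[0.45,-0.25,-0.3,0.1,0],[0.45,-0.25,-0.3,0,0],[0.45,-0.25,-0.3,0,0],[0.45,-0.25,-0.3,0,0],[0.45,-0.25,-0.3,0,0],[0.45,-0.25,-0.3,0,0],[0.45,-0.2,-0.3,0,0],[0.45,0,0,0,0],[0.45,0,0,0,0]],
])

```text
t: 33.57
eef_pos: [391.1, -206.7, 117.7]
tcp_rot: [-3.127, 0.067, -0.001]
ft_force: [0.6, 0.2, -0.4]
opening: 0.549
```

```bash
python3 - <<'E'
from h import *
s=env.state();w=cam('wrist');print(s['eef_pos'],s['tcp_rot'],s['opening'],proj(w,[397,-210,78]),proj(w,[397,-210,59]))
cv2.imwrite('pics/w38.png',w['bgr'])
E
```

```text
[ 391.06363062 -206.66128036  117.72820646] [-3.12726377e+00  6.65190124e-02 -8.03812353e-04] 0.5486759896784884 [261.93027346 188.0580357 ] [261.87830923 181.79369471]
```

View pics/w38.png

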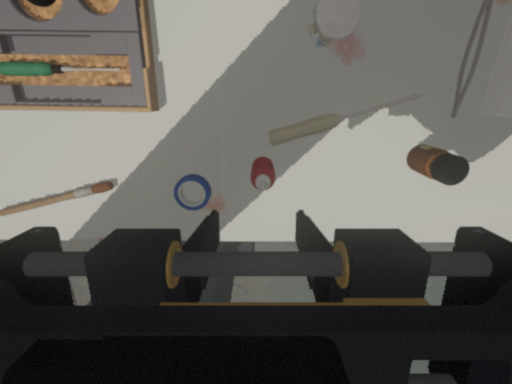

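```bash
python3 - <<'E'
from h import *
w=cam('wrist');c=cam('scene');t=cam('top')
print(ray(w,263,184,74))
b=blobs(c,(0,100,60),(8,255,255),(290,180,330,230),30)+blobs(c,(172,100,60),(180,255,255),(290,180,330,230),30)
for x in b: print(x[0],x[1])
cv2.imwrite('pics/s38.png',cv2.resize(c['bgr'][170:240,280:350],None,fx=8,fy=8,interpolation=cv2.INTER_CUBIC))
for p in([397,-210,0],[399,-210,0],[397,-210,78],[399,-210,78]): print(p,proj(c,p))
E
```

```text
[ 399.97258597 -210.70755892   74.        ]
[308 196  12  13 124] [313.56451613 202.06451613]
[397, -210, 0] [312.32275177 218.67915023]
[399, -210, 0] [311.43927277 218.45585746]
[397, -210, 78] [314.83940218 186.44828795]
[399, -210, 78] [313.91859253 186.24148943]
```

View pics/s38.png

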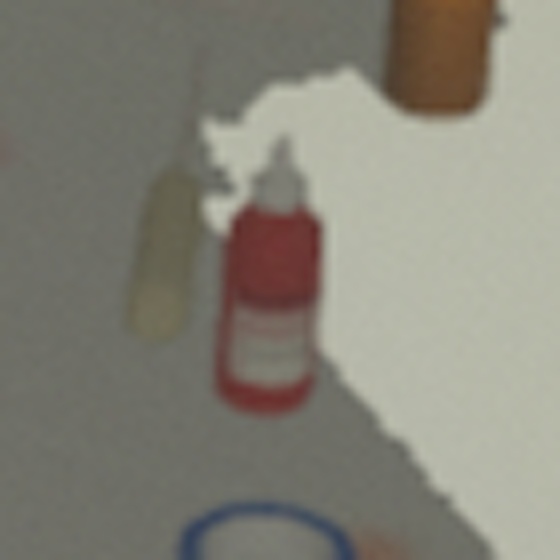

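>>> arm_command([
  [[0.45,0.04,-0.02,-0.3,0],[0.45,0,0,-0.3,0],[0.45,0,0,0,0],[0.45,0,0,0,0]],
])

```text
t: 34.1
eef_pos: [400.6, -204.2, 57.4]
tcp_rot: [-3.13, 0.062, 0.011]
ft_force: [0.6, 0.3, -0.2]
opening: 0.549
```

```bash
python3 - <<'E'
from h import *
s=env.state();w=cam('wrist');c=cam('scene');print(s['eef_pos'],s['tcp_rot'],s['opening'],proj(w,[397,-210,78]))
cv2.imwrite('pics/w39.png',w['bgr']);cv2.imwrite('pics/s39.png',cv2.resize(c['bgr'][120:260,260:400],None,fx=4,fy=4,interpolation=cv2.INTER_CUBIC))
E
```

```text
[ 400.55484055 -204.2162895    57.40782842] [-3.12981482  0.06247691  0.01086129] 0.5492919678954857 [265.41085974 227.45139473]
```

View pics/w39.png

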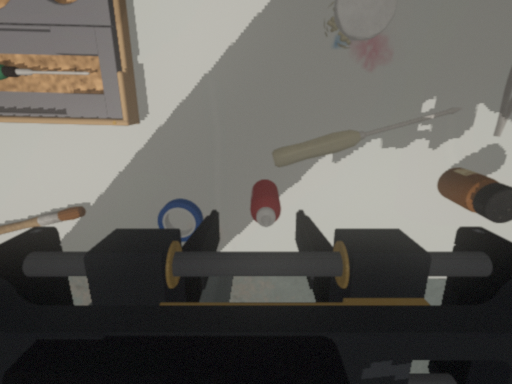

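View pics/s39.png

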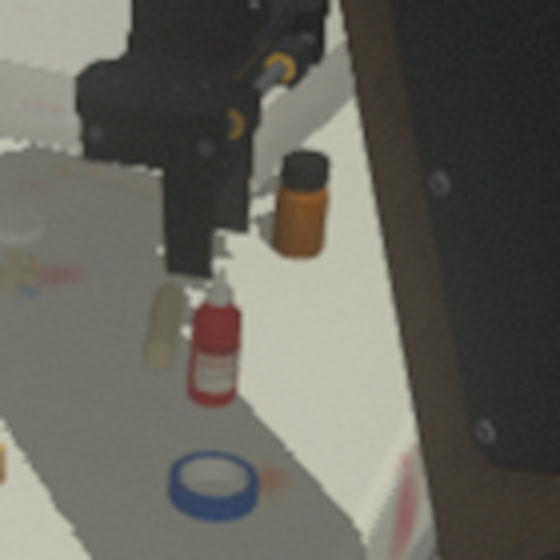

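```bash
python3 - <<'E'
from h import *
s=env.state();w=cam('wrist');c=cam('scene');R=Ro.from_euler('xyz',s['tcp_rot']).as_matrix();e=s['eef_pos']
print(ray(w,266,214,78),ray(w,266,217,72))
for d in(-21,-28,-31): 
    p=e+R@[0,0,d]; print(d,p,proj(w,p),proj(c,p))
for xo in(10,-10):
    for yo in(26,-26): p=e+R@[xo,yo,-30]; print(xo,yo,proj(c,p),proj(w,p))
cv2.imwrite('pics/s40.png',cv2.resize(c['bgr'][150:240,285:345],None,fx=8,fy=6.5,interpolation=cv2.INTER_CUBIC))
E
```

```text
[ 407.48717478 -210.55924623   78.        ] [ 402.28416119 -210.79617618   72.        ]
-21 [ 401.91037689 -204.79126519   79.14021608] [257.92740915 221.55294529] [311.7503338  186.51608942]
-28 [ 402.33987626 -204.86329224   86.12665597] [257.95759112 225.4258605 ] [311.78858227 183.43487201]
-31 [ 402.52394741 -204.89416097   89.1208445 ] [257.97120231 227.17243244] [311.80505367 182.10796983]
10 26 [311.39352835 176.7916329 ] [295.98516735 213.10614261]
10 -26 [302.73479646 187.07068339] [220.01046511 213.01051114]
-10 26 [320.53962301 178.19261632] [294.86126027 239.77825257]
-10 -26 [312.22780467 188.62488855] [221.00886047 239.68616915]
```

View pics/s40.png

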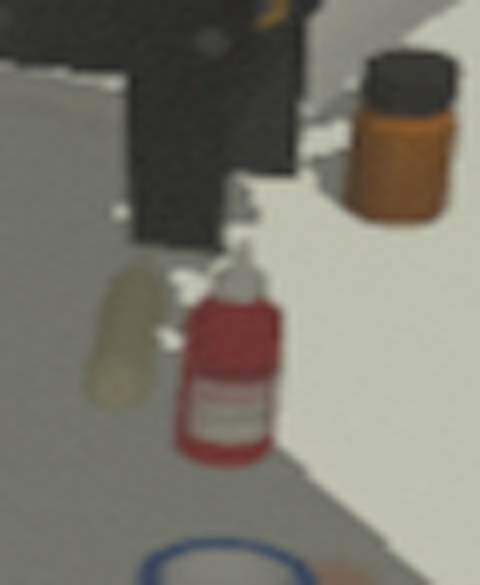

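>>> arm_command([
  [[0.45,-0.03,-0.05,-0.15,0],[0.45,0,0,0,0],[0.45,0,0,0,0]],
])

```text
t: 34.55
eef_pos: [399.3, -210.9, 46.8]
tcp_rot: [-3.135, 0.055, 0.01]
ft_force: [0.4, 0.6, 0.1]
opening: 0.551
```

```bash
python3 - <<'E'
from h import *
s=env.state();w=cam('wrist');c=cam('scene');print(s['eef_pos'],s['tcp_rot'],s['opening'])
cv2.imwrite('pics/w41.png',w['bgr']);cv2.imwrite('pics/s41.png',cv2.resize(c['bgr'][150:240,285:345],None,fx=8,fy=6.5,interpolation=cv2.INTER_CUBIC))
E
```

```text
[ 399.33587505 -210.88658897   46.77149004] [-3.13505137  0.05521599  0.01001599] 0.5507472531920554
```

View pics/w41.png

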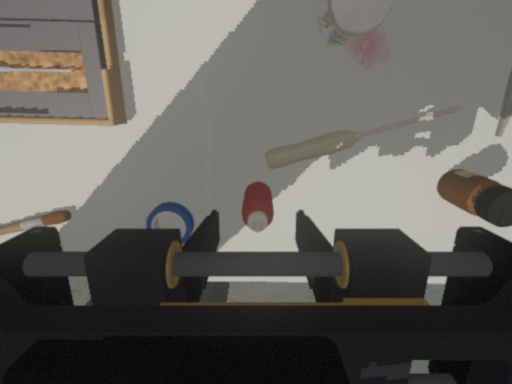

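View pics/s41.png

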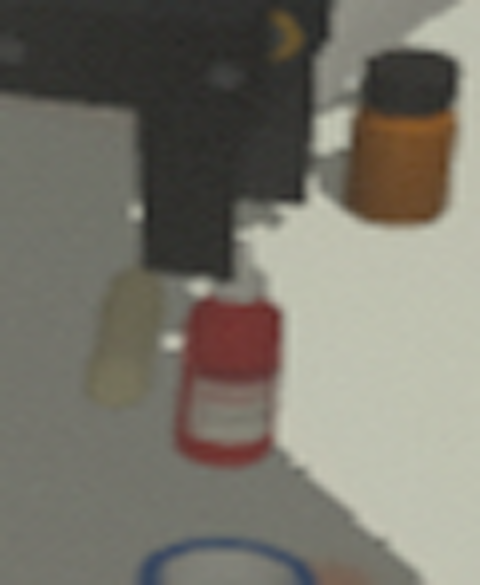

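>>> arm_command([
  [[0.45,-0.03,0.01,-0.25,0],[0.45,0,0,0,0],[0.45,0,0,0,0]],
])

```text
t: 34.9
eef_pos: [397.7, -210.4, 23.9]
tcp_rot: [-3.137, 0.052, 0.01]
ft_force: [0.1, -1.4, 0.2]
opening: 0.548
```

>>> arm_command([
  [[0.45,-0.03,0.01,-0.2,0],[0.45,0,0,0,0]],
])

```text
t: 35.07
eef_pos: [395.7, -209.9, 5.6]
tcp_rot: [-3.139, 0.05, 0.01]
ft_force: [-0.9, -0.3, 0.3]
opening: 0.551
```

```bash
python3 - <<'E'
from h import *
s=env.state();w=cam('wrist');c=cam('scene');print(s['eef_pos'],s['tcp_rot'],s['opening'])
cv2.imwrite('pics/w42.png',w['bgr']);cv2.imwrite('pics/s42.png',cv2.resize(c['bgr'][150:240,285:345],None,fx=8,fy=6.5,interpolation=cv2.INTER_CUBIC))
E
```

```text
[ 395.68272685 -209.8903479     5.6025943 ] [-3.13891936  0.04997651  0.0099835 ] 0.5508148187641627
```

View pics/w42.png

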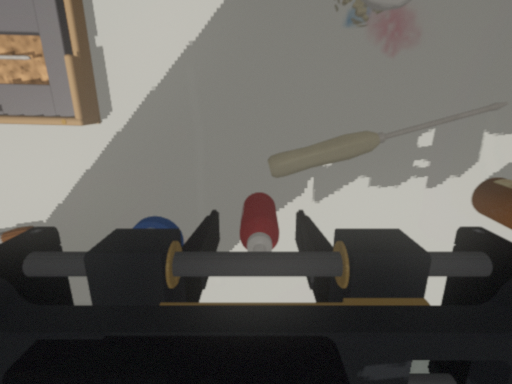

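View pics/s42.png

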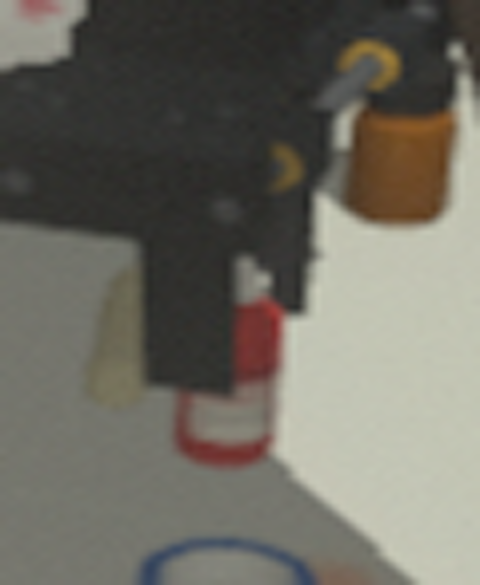

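>>> arm_command([
  [[0.5,0,0,-0.08,0],[0.8,0,0,0,0],[1,0,0,0,0],[1,0,0,0,0],[1,0,0,0,0],[1,0,0,0,0],[1,0,0,0,0],[1,0,0,0,0]],
])

```text
t: 35.83
eef_pos: [398.8, -211.7, 2.5]
tcp_rot: [3.14, 0.044, 0.01]
ft_force: [0.7, 0.3, 0.4]
opening: 0.261
```

```bash
python3 - <<'E'
from h import *
s=env.state();w=cam('wrist');c=cam('scene');print(s['eef_pos'],s['tcp_rot'],s['opening'])
cv2.imwrite('pics/w43.png',w['bgr']);cv2.imwrite('pics/s43.png',cv2.resize(c['bgr'][150:240,285:345],None,fx=8,fy=6.5,interpolation=cv2.INTER_CUBIC))
E
```

```text
[ 398.81531625 -211.74897664    2.45245893] [3.13978441 0.0438813  0.01007384] 0.2606993065908475
```

View pics/s43.png

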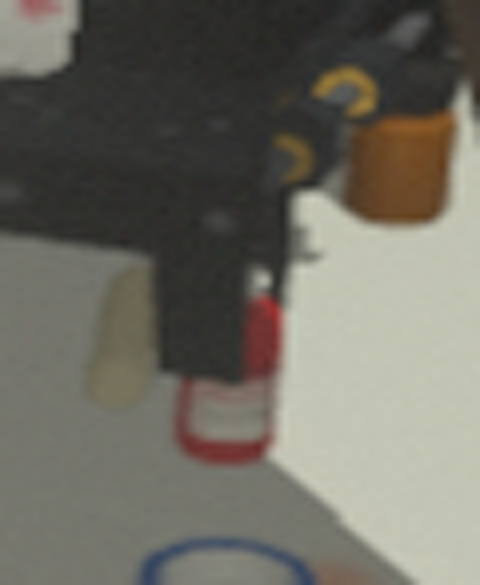

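>>> arm_command([
  [[1,0,0,0.2,0],[1,0,0,0.35,0],[1,0,0,0.35,0],[1,0.2,0.18,0.1,0],[1,0.25,0.22,0,0],[1,0.25,0.22,0,0],[1,0.25,0.22,0,0],[1,0.25,0.22,0,0],[1,0.25,0.22,0,0],[1,0.25,0.22,0,0],[1,0,0,0,0],[1,0,0,0,0]],
])

```text
t: 36.93
eef_pos: [574.6, -52.5, 108.0]
tcp_rot: [-3.141, 0.043, 0.006]
ft_force: [-0.8, 0.3, 0.4]
opening: 0.256
```

```bash
python3 - <<'E'
from h import *
s=env.state();w=cam('wrist');c=cam('scene');print(s['eef_pos'],s['tcp_rot'],s['opening'])
for sg,ce,m in blobs(w,(8,90,50),(25,255,255),(150,140,350,205),150): print('w',sg,ce.round(1),ray(w,*ce,8).round(1))
cv2.imwrite('pics/w44.png',w['bgr']);cv2.imwrite('pics/s44.png',cv2.resize(c['bgr'][120:310,90:330],None,fx=3.2,fy=3.1,interpolation=cv2.INTER_CUBIC))
E
```

```text
[574.55459452 -52.54691237 107.96883703] [-3.14108574  0.04322663  0.00646294] 0.2558396676009013
w [150 154  24  42 469] [162.8 174.4] [577.5  57.1   8. ]
w [189 155  40  42 397] [216.1 182.7] [568.   -4.2   8. ]
w [241 162  35  32 875] [257.9 177.1] [575.1 -52.7   8. ]
w [191 166  23  21 357] [202.2 175.9] [576.1  11.6   8. ]
```

View pics/w44.png

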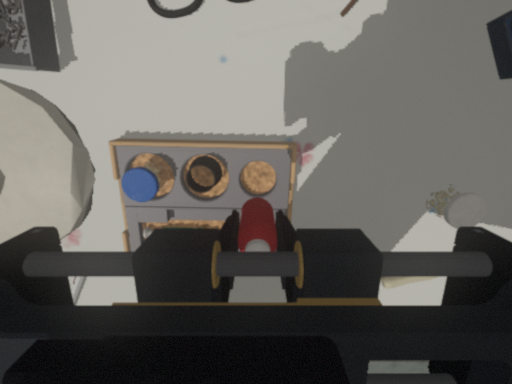

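View pics/s44.png

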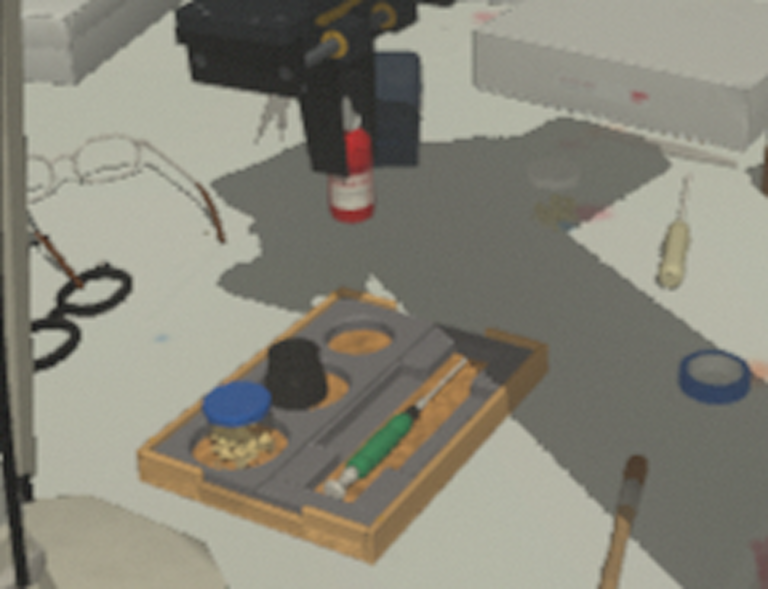

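```bash
python3 - <<'E'
from h import *
s=env.state();w=cam('wrist');c=cam('scene');e=s['eef_pos'];print(e)
cv2.imwrite('pics/s45.png',cv2.resize(c['bgr'][140:200,180:225],None,fx=12,fy=10,interpolation=cv2.INTER_CUBIC))
print(ray(w,257.5,198,e[2]-2.5),ray(w,241,215,e[2]-2.5),ray(w,275,215,e[2]-2.5))
for x in(565,570,575,580): print(x,proj(c,[x,-52.5,e[2]-2.5]))
E
```

```text
[573.86234475 -53.51930768 108.14454767]
[584.37999037 -53.15302768 105.64454767] [569.52941721 -39.78331721 105.64454767] [569.71004183 -67.53393348 105.64454767]
565 [203.43938908 189.67050269]
570 [201.17591289 189.10161852]
575 [198.92212121 188.53516837]
580 [196.67795203 187.97113666]
```

View pics/s45.png

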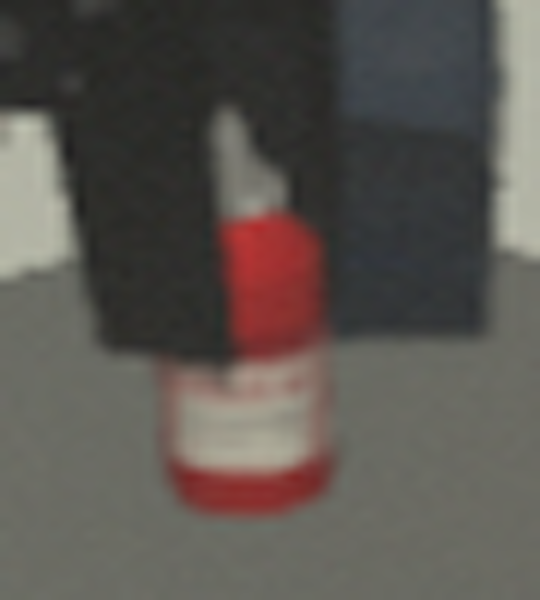

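>>> arm_command([
  [[1,0.04,0,-0.3,0],[1,0,0,-0.3,0],[1,0,0,0,0],[1,0,0,0,0]],
])

```text
t: 37.47
eef_pos: [576.6, -57.9, 49.4]
tcp_rot: [3.141, 0.04, -0.001]
ft_force: [0.6, -0.4, 1.3]
opening: 0.26
```

>>> arm_command([
  [[1,0,0,-0.18,0],[1,0,0,0,0],[1,0,0,0,0]],
])

```text
t: 37.72
eef_pos: [577.1, -59.7, 35.0]
tcp_rot: [3.141, 0.037, -0.004]
ft_force: [-0.2, 0.0, 0.6]
opening: 0.263
```

```bash
python3 - <<'E'
from h import *
s=env.state();w=cam('wrist');c=cam('scene');e=s['eef_pos'];print(e,s['tcp_rot'],s['opening'])
print(ray(w,257.5,198,e[2]-2.5))
cv2.imwrite('pics/w46.png',w['bgr']);cv2.imwrite('pics/s46.png',cv2.resize(c['bgr'][150:310,100:320],None,fx=3.5,fy=3.5,interpolation=cv2.INTER_CUBIC))
E
```

```text
[577.07515082 -59.70554265  35.00192972] [ 3.14056541  0.03730214 -0.00380295] 0.2625365203171104
[587.58049798 -59.41890439  32.50192972]
```

View pics/s46.png

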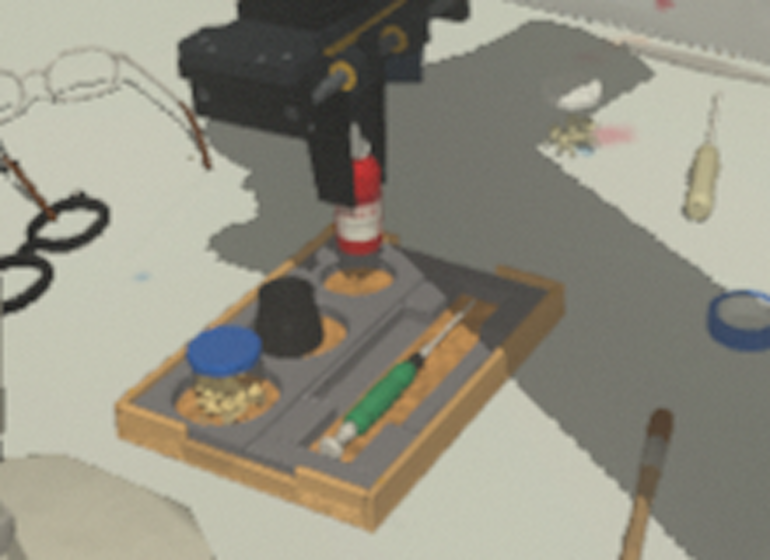

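View pics/w46.png

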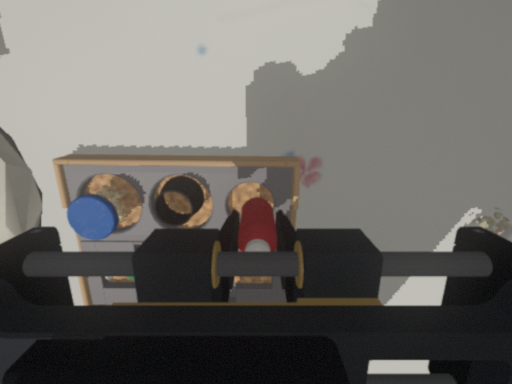

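>>> arm_command([
  [[1,0,0.06,-0.12,0],[1,0,0,0,0],[1,0,0,0,0]],
])

```text
t: 38.07
eef_pos: [578.2, -53.3, 24.7]
tcp_rot: [3.14, 0.033, -0.004]
ft_force: [-0.2, 0.1, 0.6]
opening: 0.26
```

```bash
python3 - <<'E'
from h import *
s=env.state();w=cam('wrist');e=s['eef_pos'];print(e,s['tcp_rot'],s['opening'])
print(ray(w,257.5,198,e[2]-2.5))
E
```

```text
[578.20009255 -53.27682297  24.70439428] [ 3.13972261  0.03314202 -0.0038344 ] 0.2600092489246403
[588.69982437 -52.99068301  22.20439428]
```

>>> arm_command([
  [[1,-0.01,-0.01,-0.09,0],[1,0,0,0,0]],
])

```text
t: 38.28
eef_pos: [577.1, -54.0, 15.2]
tcp_rot: [3.14, 0.033, -0.003]
ft_force: [0.5, 0.9, 0.2]
opening: 0.262
```

>>> arm_command([
  [[1,0,0,-0.05,0],[1,0,0,0,0]],
])

```text
t: 38.45
eef_pos: [577.3, -54.1, 9.6]
tcp_rot: [3.14, 0.033, -0.003]
ft_force: [-0.2, -0.4, -0.6]
opening: 0.262
```

```bash
python3 - <<'E'
from h import *
s=env.state();w=cam('wrist');c=cam('scene');e=s['eef_pos'];print(e,s['tcp_rot'],s['opening'])
cv2.imwrite('pics/s47.png',cv2.resize(c['bgr'][150:310,100:320],None,fx=3.5,fy=3.5,interpolation=cv2.INTER_CUBIC))
E
```

```text
[577.26977551 -54.0668059    9.61592011] [ 3.13978052  0.03263453 -0.00335884] 0.26218431889114713
```

View pics/s47.png

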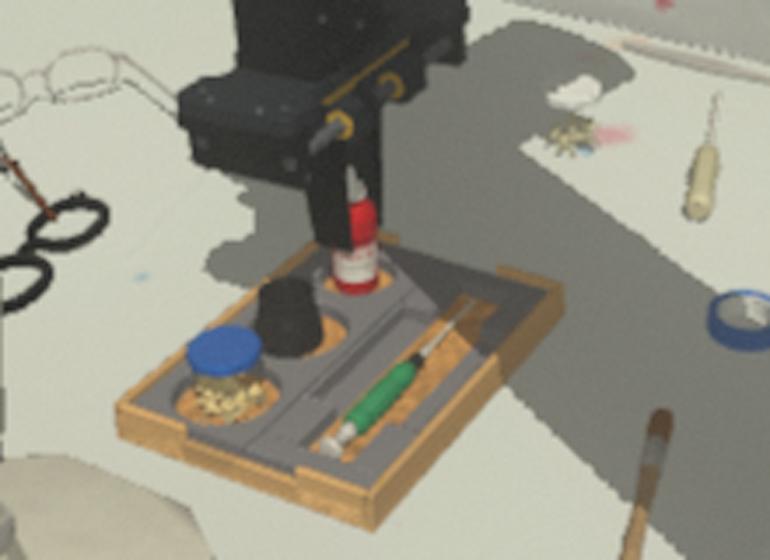

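Lower gently to the stop, then release with a small opening.

>>> arm_command([
  [[1,0,0,-0.03,0],[1,0,0,0,0]],
])

```text
t: 38.72
eef_pos: [578.5, -54.5, 8.5]
tcp_rot: [3.139, 0.03, -0.003]
ft_force: [-0.0, -0.6, -0.9]
opening: 0.259
```

>>> arm_command([
  [[1,0,0,-0.02,0],[1,0,0,0,0]],
])

```text
t: 38.88
eef_pos: [579.5, -54.6, 8.1]
tcp_rot: [3.138, 0.027, -0.003]
ft_force: [0.1, -1.2, -0.6]
opening: 0.262
```

>>> arm_command([
  [[0.7,-0.01,0,0,0],[0.62,0,0,0,0],[0.62,0,0,0,0],[0.62,0,0,0,0]],
])

```text
t: 39.22
eef_pos: [578.2, -54.7, 7.7]
tcp_rot: [3.138, 0.027, -0.003]
ft_force: [0.2, 0.1, 0.2]
opening: 0.374
```

>>> arm_command([
  [[0.62,0,0,0.15,0],[0.62,0,0,0.3,0],[0.62,0,0,0.4,0],[0.62,0,0,0.4,0],[0.62,0,0,0,0]],
])

```text
t: 39.63
eef_pos: [575.5, -54.3, 133.9]
tcp_rot: [3.14, 0.036, -0.004]
ft_force: [-0.1, -0.3, 0.0]
opening: 0.374
```

>>> arm_command([
  [[0.62,-0.1,-0.3,0,0],[0.62,-0.1,-0.3,0,0],[0.62,-0.1,-0.3,0,0],[0.62,-0.1,-0.3,0,0],[0.62,-0.1,-0.3,0,0],[0.62,-0.1,-0.3,0,0],[0.62,0,-0.3,0,0],[0.62,0,0,0,0],[0.62,0,0,0,0]],
])

```text
t: 40.38
eef_pos: [512.6, -272.4, 135.2]
tcp_rot: [3.138, 0.029, -0.0]
ft_force: [-0.1, 0.7, -0.5]
opening: 0.376
```

```bash
python3 - <<'E'
from h import *
s=env.state();c=cam('scene');t=cam('top');print(s['eef_pos'],s['t'])
cv2.imwrite('pics/s48.png',cv2.resize(c['bgr'][150:310,100:350],None,fx=3.2,fy=3.5,interpolation=cv2.INTER_CUBIC));cv2.imwrite('pics/t48.png',cv2.resize(t['bgr'][120:260,110:380],None,fx=2.9,fy=4,interpolation=cv2.INTER_CUBIC))
E
```

```text
[ 512.59523453 -272.39032447  135.18019033] 40.3833
```

View pics/s48.png

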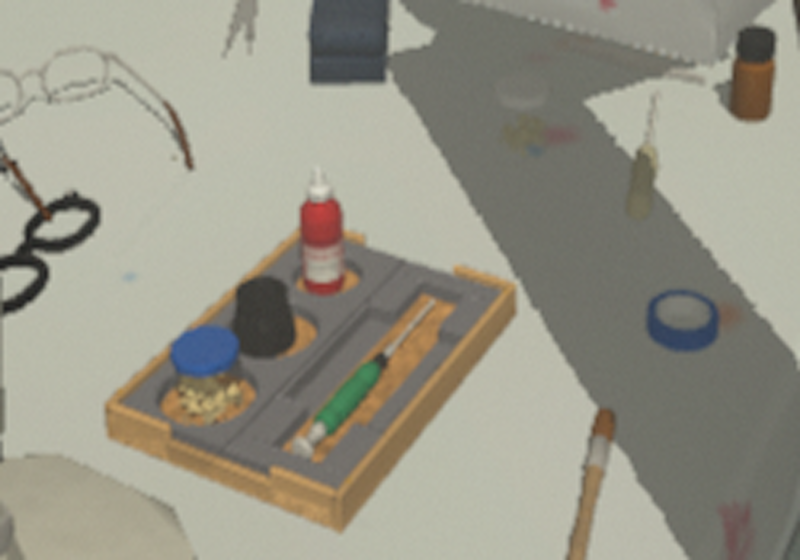

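View pics/t48.png

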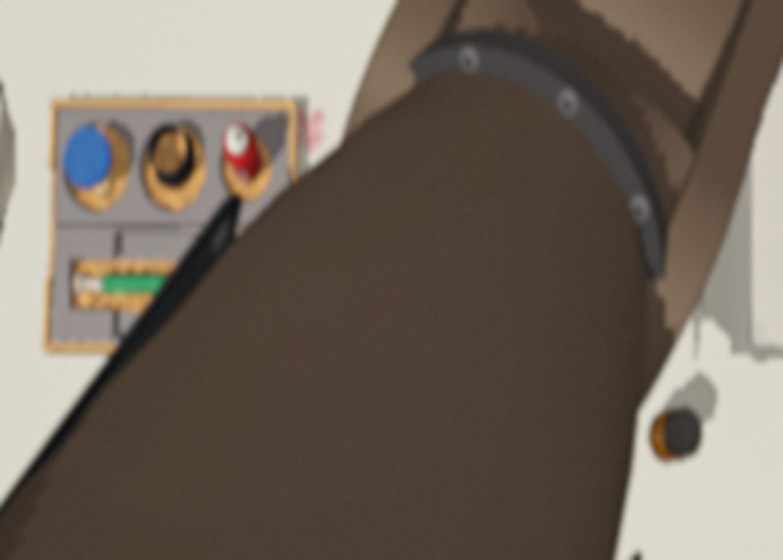

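>>> arm_command([
  [[0.62,-0.1,-0.4,0,0],[0.62,-0.2,-0.4,0,0],[0.62,-0.3,-0.3,0,0],[0.62,-0.3,-0.3,0,0],[0.62,-0.2,-0.3,0,0],[0.62,0,0,0,0],[0.62,0,0,0,0]],
])

```text
t: 41.07
eef_pos: [403.2, -438.2, 134.7]
tcp_rot: [3.139, 0.029, 0.016]
ft_force: [0.4, 0.5, 0.5]
opening: 0.381
```

```bash
python3 - <<'E'
from h import *
t=cam('top');c=cam('scene')
cv2.imwrite('pics/t49.png',cv2.resize(t['bgr'][130:260,110:380],None,fx=2.9,fy=4,interpolation=cv2.INTER_CUBIC))
cv2.imwrite('pics/t49z.png',cv2.resize(t['bgr'][135:215,115:225],None,fx=7,fy=7,interpolation=cv2.INTER_CUBIC))
for nm,lo,hi,box,z in[('blue',(100,120,60),(130,255,255),(125,145,165,185),46),('green',(60,90,40),(90,255,255),(120,180,215,205),15),('red',(0,90,50),(8,255,255),(180,145,215,185),40),('red',(172,90,50),(180,255,255),(180,145,215,185),40),('dark',(0,0,0),(180,255,50),(155,145,185,180),25)]:
    for sg,ce,m in blobs(t,lo,hi,box,12): print(nm,sg,ce.round(1),ray(t,*ce,z).round(1),ray(t,sg[0],ce[1],z).round(1)[1],ray(t,sg[0]+sg[2],ce[1],z).round(1)[1])
E
```

```text
blue [132 152  16  14 169] [139.6 158.8] [574.5  68.6  46. ] 85.8 49.2
green [150 189  19   4  66] [158.7 190.3] [505.2  30.9  15. ] 51.3 6.6
red [187 152  13  13  72] [193.9 159. ] [574.  -55.4  40. ] -39.3 -69.4
red [192 158   7   5  14] [195.7 160.1] [571.2 -59.5  40. ] -50.9 -67.1
dark [166 156  10  10  30] [172.  162.3] [570.3  -1.5  25. ] 12.5 -11.0
```

View pics/t49.png

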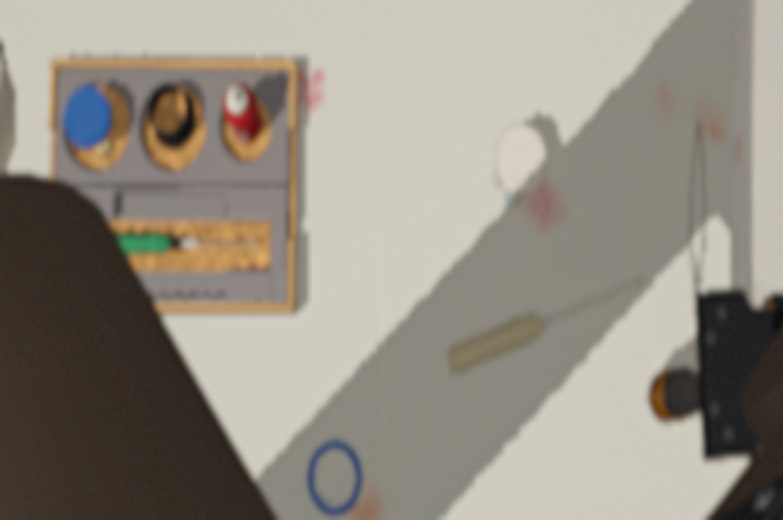

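View pics/t49z.png

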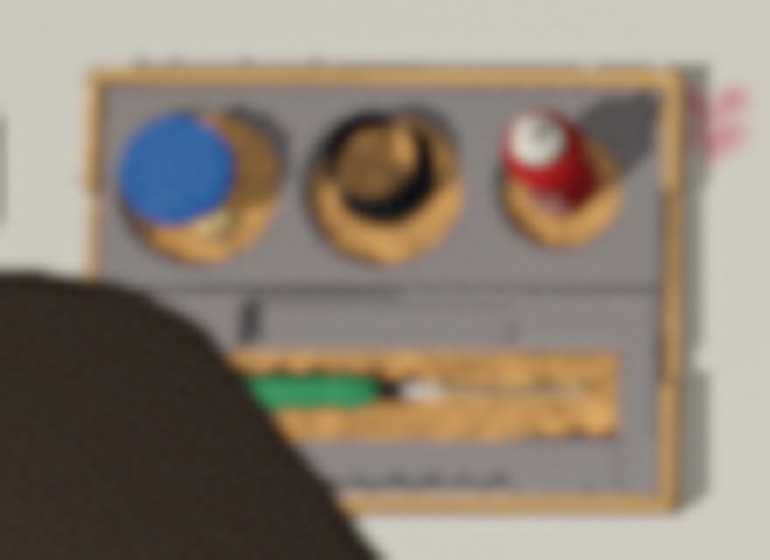

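```bash
python3 - <<'E'
from h import *
t=cam('top');s=cam('scene')
print('nozzle',ray(t,115+537/7,135+133/7,84),'tip',ray(t,199.3,191,11),'cap',ray(t,110+73/2.9,120+285/4,14))
print('loupe top rim',ray(t,115+378/7,135+165/7,39))
# bottle upright: scene nozzle & base
print('scene pred nozzle/base',proj(s,[575.5,-54,86]),proj(s,[575.5,-54,8]),'obs',100+318/3.2,150+170/3.5,100+323/3.2,150+282/3.5)
st=env.state();print(st['eef_pos'],st['qvel'].round(3))
E
```

```text
nozzle [574.76732863 -56.81927736  84.        ] tip [502.86786561 -64.25909089  11.        ] cap [503.9547544   86.34206177  14.        ]
loupe top rim [575.91460876   2.59159189  39.        ]
scene pred nozzle/base [199.66690438 197.16242259] [201.7135149  231.12936787] obs 199.375 198.57142857142856 200.9375 230.57142857142856
[ 404.50090426 -437.06191426  134.86189907] [ 0.004  0.001 -0.002 -0.001 -0.    -0.003]
```

```bash
python3 -c "
from cell import env
print(env.job_done(), env.state()['t'])"
```

```text
the job is handed in; nothing more can be done
the job is handed in; nothing more can be done
```

The kit is made up in the tray and the job is handed in, at about 41 s of the 96 s allowed. No verdict was reported.

All four parts look correct in the last scene and top pictures:

| Part | Where it is | Last check against its recess |
|---|---|---|
| Slim screwdriver | Long channel | About 4 mm along from the centre and within 3 mm across (limits 12 and 11 mm) |
| Screw jar | Large well at y = +62 | Within about 3 mm |
| Loupe | Large well at y = 0 | Within about 4–5 mm, upright |
| Dropper bottle | Small well | Within about 3 mm, upright |

- **Seating:** as I lowered the jar and the bottle, the arm stopped at the floor height. The loupe slowed at its floor height, and the screwdriver was released just above the channel floor. Both look seated in the pictures.
- **Look-alikes:** the large screwdriver, nose-pad jar and cement bottle look untouched in the pictures. I didn't measure their final positions.

Things that failed or disagreed:

- **Failed grasps:** the first two tries at the screwdriver closed on air. The real fingertips are about 30 mm behind the reported tool point, so I touched the bare table to find the offset and corrected for it.
- **Force reading:** it stayed near zero even on table contact, so I judged contact by where the arm stopped.
- **Tool tilt:** the reported tilt drifted up to about 0.07 rad, and the commands can't correct it.
- **Cameras:** near the loupe and bottle, the wrist camera and the fixed cameras disagreed by about 4–6 mm, so I used values in between.

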